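# Jack up under a hanging bottle

### The job

Slide the lab jack along the bench, without lifting it, until its platform is centred under the white bottle hanging in the stand. Then wind its crank clockwise until the platform just touches the bottle's underside and begins to bear it, raising the bottle by no more than a few millimetres, and let go. Leave the other glassware and things on the bench alone.

Things in the scene. Friction and masses are not known exactly. Their poses are not given: they have to be found in the camera images.
- bottle: white plastic bottle, 84 mm diameter, 186 mm tall, blue cap, hanging upright by its cap in a steel collar. Origin: centre of its flat underside, 110 to 132 mm above the bench at the start. It can only rise straight up in the collar (up to 30 mm) and sinks back by its own weight (0.6 kg); it cannot move sideways.
- stand: heavy fixed stand that carries the collar. Origin: on the bench, straight below the bottle's axis. Its 120 x 170 mm, 16 mm thick grey foot and its 12 mm rod lie on its +x side, away from the robot; the foot begins 85 mm from the origin.
- jack: scissor lab jack, loose on the bench, about 1 kg. Blue base plate 285 x 110 x 12 mm. Origin: on the bench under the platform's centre; x axis from the crank end to the platform end (base from x = -225 to +60 mm), z up. Starts 100 to 160 mm short of the bottle with its crank end on the robot's right (-y), so it must travel roughly to the left (+y).
- platform: the jack's aluminium platform, 120 mm (along the jack's x) by 110 mm. Origin: centre of its top face, 85 to 90 mm above the bench at the start. It rises 16 mm for each full clockwise turn of the crank (up to 52 mm) and stays where it is left.
- push_face (a point): centre of the outer face of the upright bar across the jack's crank end, 225 mm from the platform's centre, 25 mm above the bench. The bar is 110 mm wide, 12 mm thick, 40 mm tall, aluminium; its outer face looks along the jack's -x. A good place to push the jack.
- crank_axis (a point): point on the crank's upright axis, 122 mm above the bench (mid-height of the handle), 170 mm from the platform's centre towards the crank end (jack's -x). The crank sits on a 44 mm square grey post, 80 mm tall; its steel arm lies 86 to 96 mm above the bench.
- handle_grip (a point): centre of the crank's upright black handle with a red band: 18 mm diameter, 50 mm tall (97 to 147 mm above the bench), 40 mm from the crank's axis. It spins freely on its pin, so it can be held while the hand goes round the circle without turning. Starts within 55 degrees of the direction from axis to platform. About 1.5 N turns the crank.
- crank (a joint): angle of the crank, rad, growing clockwise seen from above (raises the platform), 0 to 20.5; 0.9 when the handle points to the platform at the start. 0 is the lowest platform, 85 mm above the bench.
- beaker_mid (a point): centre of a loose empty glass beaker, 72 mm diameter, 95 mm tall, a bystander
- flask_mid (a point): centre of a loose glass conical flask, 90 mm diameter at its foot, 130 mm tall, a bystander
- bulb_mid (a point): centre of a loose orange pipette bulb standing on its foot, 64 mm diameter, 85 mm tall, a bystander
- reagent_mid (a point): centre of a loose amber bottle, 66 mm diameter, 150 mm tall, a bystander
- dishes_mid (a point): centre of a loose stack of glass dishes, 76 mm diameter, 30 mm tall, a bystander

How it is judged:
By the outcome, as a careful person would: the job done as asked, in the order asked, and still so for the second after the job is handed in, with the robot touching nothing.
It also fails if it takes over 72 s, if anything falls off the work surface, if the arm or the gripper's body presses on something with over 40 N, if the wrist force passes 120 N, or if a joint passes its speed limit or range.

### The arm

A 7-joint arm with a two-finger parallel gripper is mounted at the origin on the work surface. World frame = base frame: x ahead of the robot, y to its left, z up, the work surface at z = 0. Lengths are in m, angles in rad, forces in N, time in s.
With the tool pointing down it reaches from about 0.4 to 0.85 m from the base axis. Payload 10.4 kg.
Tool frame: the origin (TCP) lies between the finger pads; the fingertips stand 8 mm ahead of it and the grasp point (between the pads) lies 11 mm behind it; x points along the fingers, y is the direction in which the jaws open and shut, and the axes are right-handed (so a half turn about x gives the same grasp; the last joint's range is limited). The gripper opens to 85 mm and grips with 20 to 120 N. Pads are 22 mm wide; open, the fingers measure 114 mm over their backs; the gripper's body (76 mm by 85 mm) begins 54 mm behind the grasp point. The pads swing forward as they close: fully open they stand 13 mm farther back than shut.
Start: joints at [1.183, 0.332, -0.065, 1.46, 0.022, 1.35, -0.088], TCP at [0.223, -0.584, 0.208] pointing down, gripper open.
Joint ranges: [-2.6, 2.6], [-0.5, 2.12], [-1.47, 1.34], [0.16, 2.42], [-1.27, 4.41], [0.06, 2.06], [-2.6, 2.6]. Speed limits (rad/s): [2.22, 2.22, 2.79, 2.79, 3.14, 3.14, 3.14].

### API

Orientations are given as a rotation vector (axis times angle).
In Python, from station import ctrl gives the robot as it stands.
- The arm moves only by the tool drive_tool, never from a script. Its argument "plan" is a list of rows, each a list of 5 numbers: the shift along the world's x, y, z in units of 40 mm (1.0 is 40 mm), then the turn about the world's z in units of 5 degrees (1.0 is 5 degrees), then the opening, from 0 (shut) to 1 (fully open). In form: [[x, y, z, roll, fingers], ...]. A call has 1 to 20 rows; each row is the pose to reach, as a shift and turn from the pose commanded when the call began; what a row does not reach only later rows make up. A row lasts 1/10 s, in which the tool goes at most 50 mm and 8.59 degrees, less where a joint would pass 70% of its speed; a pose out of reach is approached as far as the arm can. A call with a gripper value outside its range is refused whole. The fingers move at their own pace and stop on an object; "squeeze" is the grip in N (left out, the last holds). Time passes only in rows, so rows that repeat a pose let the fingers close. It gives the time, the measured TCP pose, the force and the opening at its end, in the units of the state.
- ctrl.read_state(): the state, without advancing time (a new reading comes with each control period).
- ctrl.read_camera(name): name is "scene" or "side" or "wrist"; returns the picture (420x560x3 uint8, red, green, blue); there is no depth.
- ctrl.calibration(name): a dict with "intrinsics" (3x3 intrinsics, pixels), "k1" (the pictures are not rectified: a ray, as slopes to the right and down, at radius r is drawn at 1 + k1 r^2 times it, then the intrinsics apply), "view" (4x4, takes a point from world to camera coordinates). Camera axes: x right, y down, z forward; pixel columns grow to the right and rows downward; lengths in m; the calibration is good to about 2 mm. A picture is of the moment at which its call begins: read the wrist's pose just before it. calibration takes no time and is no camera call; for the wrist camera it gives the pose at the moment of the call.
- ctrl.job_done(): hands the job in, once; it reports no verdict.
The state is a dict: "time_s": time; "joints": joint angles; "joint_velocities": joint speeds; "joint_torque": joint torques, N m; "eef_pos": TCP position; "orientation": TCP orientation; "wrist_force": force on the tool from outside, world axes, zero at the start; "torque": the same for the moment, N m; "gripper_width": opening from 0.0 (shut) to 1.0 (fully open).
Only numpy, scipy, OpenCV 4.12 (cv2) and the standard library are available. Lean on these libraries where they do the work, as an engineer would, in place of code of your own. Each camera call takes 0.05 s, during which the arm holds its last target.

## Working session

There is one attempt and no reset: what is moved stays moved. The work goes in short steps, Python scripts to look and compute and a tool call to move; the robot and the scene stay as the last step left them, time stands still between calls to the robot, and variables do not carry over. Pictures are saved under pics/ and viewed, and the job is handed in when it is done.

Besides the shell and the picture viewer there is one more tool, called after "Call:" as name(argument=value, ...) on one line, values as JSON. drive_tool: Moves the arm, as the interface text tells. Its arguments: {"type":"object","properties":{"plan":{"type":"array","items":{"type":"array","items":{"type":"number"}}},"squeeze":{"type":"number"}},"required":["plan"]}

```bash
mkdir -p pics; ls; cat > h.py <<'E'
import numpy as np, cv2
from station import ctrl
def snap(n,f):
    im=ctrl.read_camera(n); cv2.imwrite('pics/'+f,im[:,:,::-1]); return im
def ray(n,u,v,cal=None):
    c=cal or ctrl.calibration(n); K=np.array(c['intrinsics'],float);T=np.array(c['view'],float)
    p=cv2.undistortPoints(np.array([[[u,v]]],float),K,np.array([c['k1'],0,0,0,0.]),)[0,0] if 0 else None
    xd=np.linalg.solve(K,[u,v,1.])[:2]; x=xd.copy()
    for _ in range(30): x=xd/(1+c['k1']*(x@x))
    R=T[:3,:3];o=-R.T@T[:3,3]; d=R.T@np.array([x[0],x[1],1.]); return o,d/np.linalg.norm(d)
def onz(n,u,v,z,cal=None):
    o,d=ray(n,u,v,cal); return o+d*(z-o[2])/d[2]
def proj(n,P,cal=None):
    c=cal or ctrl.calibration(n);K=np.array(c['intrinsics'],float);T=np.array(c['view'],float)
    q=T[:3,:3]@np.array(P,float)+T[:3,3]; x=q[:2]/q[2]; x=x*(1+c['k1']*(x@x)); return (K@[x[0],x[1],1])[:2]
def tri(rays):
    A=0;b=0
    for o,d in rays:
        M=np.eye(3)-np.outer(d,d);A=A+M;b=b+M@o
    return np.linalg.solve(A,b)
E
python3 - <<'E'
from h import *
for n in ('scene','side','wrist'): snap(n,n+'0.png'); c=ctrl.calibration(n); T=np.array(c['view']); print(n,c['k1'],-T[:3,:3].T@T[:3,3],T[2,:3])
s=ctrl.read_state();print(s)
E
```

```text
pics
scene 0.018990589216593228 [ 1.17571322 -0.15039469  0.48696613] [-0.80874623  0.29564557 -0.50845181]
side -0.1358458385358471 [0.83778047 0.71677716 0.86695797] [-0.24752096 -0.62927223 -0.73671557]
wrist -0.06866025174729247 [ 0.29813286 -0.55426053  0.37256713] [-0.29206421 -0.11091189 -0.94994581]
{'time_s': 0.15, 'joints': array([ 1.1833938 ,  0.33271775, -0.06472177,  1.4607121 ,  0.02161386,
        1.34993016, -0.08846089]), 'joint_velocities': array([-0.00135629, -0.00302695, -0.00132107, -0.00195032,  0.00144331,
        0.00066771, -0.00100057]), 'joint_torque': array([ 4.83711719e-04, -6.25827742e+01,  4.86787967e-02, -3.91852856e+01,
        1.61599705e-02,  7.43928918e-03,  1.93202851e-06]), 'eef_pos': array([ 0.22287629, -0.5835848 ,  0.2072217 ]), 'orientation': array([ 2.0225443 ,  0.37426271, -2.02305006]), 'wrist_force': array([ 0.10992394,  0.40160211, -0.26673992]), 'torque': array([-0.0358302 , -0.00328564,  0.01927538]), 'gripper_width': 0.997103089008069}
```

View pics/scene0.png

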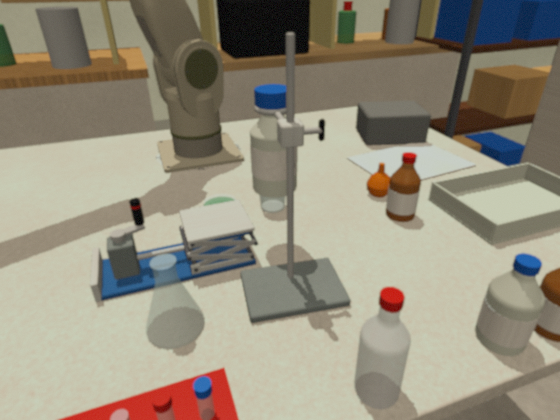

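View pics/side0.png

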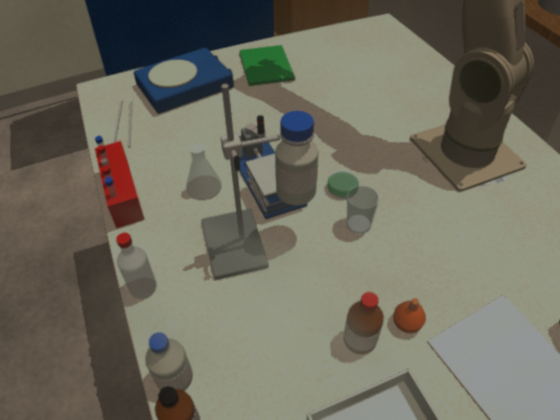

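View pics/wrist0.png

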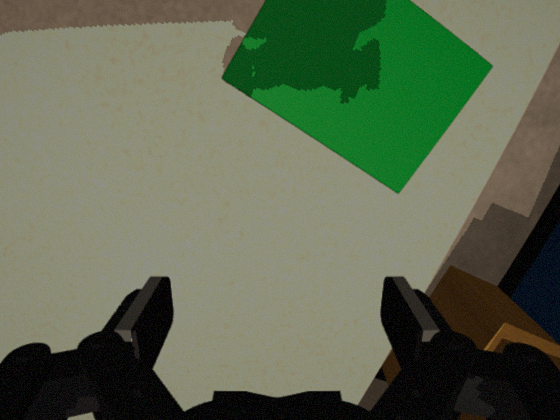

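The scene view shows the jack (base from (100,285) to (255,262)), crank handle at (137,211), bottle around (273,150), the beaker and dishes behind the jack, and the flask in front at (175,300). The side view shows the same from the left. I'll zoom in to measure.

```bash
python3 - <<'E'
import cv2
a=cv2.imread('pics/scene0.png')[180:320,80:280]; cv2.imwrite('pics/sz.png',cv2.resize(a,None,fx=4,fy=4,interpolation=2))
a=cv2.imread('pics/side0.png')[100:250,180:390]; cv2.imwrite('pics/dz.png',cv2.resize(a,None,fx=3.8,fy=3.8,interpolation=2))
E
```

```text
(no output)
```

View pics/sz.png

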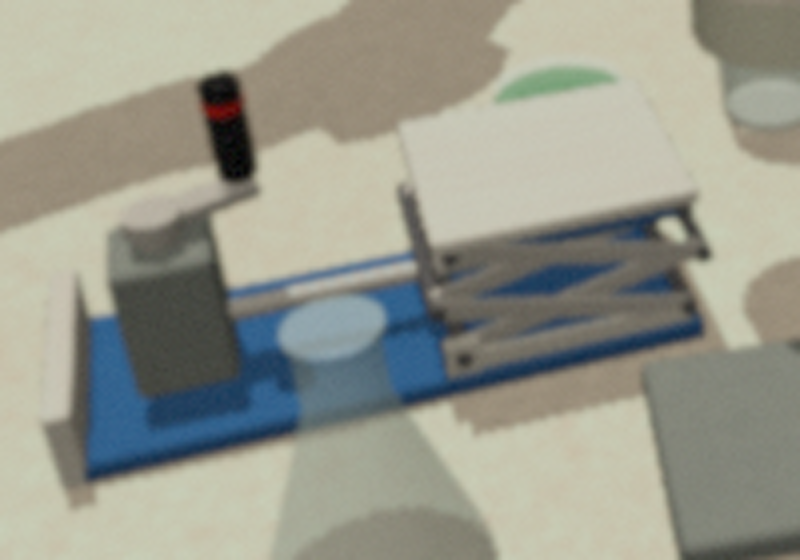

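View pics/dz.png

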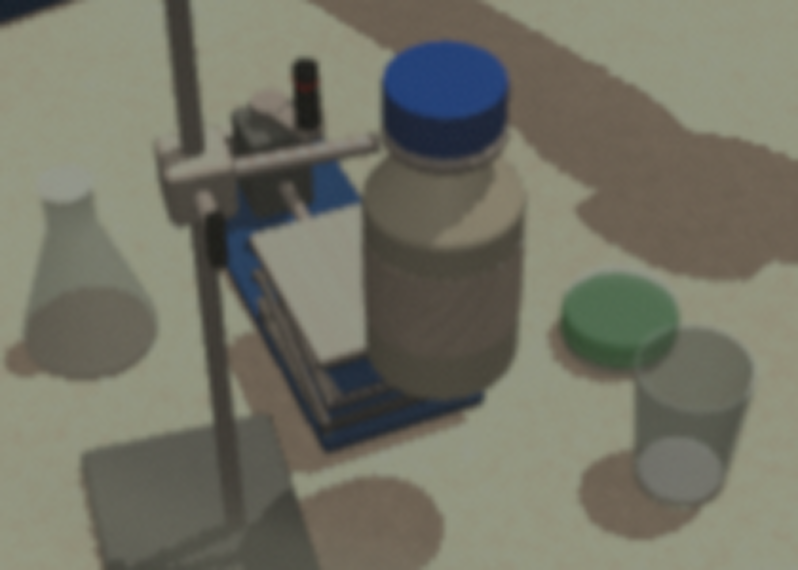

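```bash
python3 - <<'E'
from h import *
S=lambda u,v:(80+u/4-.375,180+v/4-.375)
D=lambda u,v:(180+u/3.8-.37,100+v/3.8-.37)
for z in (.085,.0875,.09):
    P=[onz('scene',*S(*p),z) for p in((403,125),(632,82),(694,195),(440,247))]
    P=np.array(P);print(z,P[:,:2].round(3).tolist(),P.mean(0).round(4),[np.linalg.norm(P[i]-P[(i+1)%4]).round(3) for i in range(4)])
print('side plat corners',onz('side',*D(251,238),.0875),onz('side',*D(322,364),.0875))
print('base bottom scene',onz('scene',*S(90,478),0),onz('scene',*S(702,335),0), 'top',onz('scene',*S(90,468),.012),onz('scene',*S(702,322),.012))
print('base side',onz('side',*D(330,450),0),onz('side',*D(483,405),0))
print('bar bottom near outer',onz('scene',*S(75,505),0),'bar top outer far/near?',onz('scene',*S(72,275),.04),onz('scene',*S(45,418),.04))
print('handle',onz('scene',*S(218,80),.147),onz('scene',*S(238,178),.097), onz('side',*D(306,66),.147),onz('side',*D(307,124),.097))
print('handle tri',tri([ray('scene',*S(219,82)),ray('side',*D(306,66))]))
print('crank hub', onz('scene',*S(150,212),.097),onz('side',*D(270,102),.097))
# cap
a=cv2.imread('pics/scene0.png');b=cv2.imread('pics/side0.png')
for n,im in(('scene',a),('side',b)):
    h=cv2.cvtColor(im,cv2.COLOR_BGR2HSV); m=cv2.inRange(h,(105,150,60),(125,255,255))
    k,l,st,ce=cv2.connectedComponentsWithStats(m)
    for i in range(1,k):
        if st[i,4]>100: print(n,st[i],ce[i])
E
python3 - <<'E'
import cv2
a=cv2.imread('pics/scene0.png')[75:225,220:330]; cv2.imwrite('pics/sb.png',cv2.resize(a,None,fx=4,fy=4,interpolation=2))
E
```

```text
0.085 [[0.482, -0.112], [0.481, 0.002], [0.591, 0.002], [0.591, -0.111]] [ 0.5364 -0.0549  0.085 ] [np.float64(0.114), np.float64(0.11), np.float64(0.114), np.float64(0.109)]
0.0875 [[0.486, -0.113], [0.486, 0.001], [0.595, 0.001], [0.594, -0.112]] [ 0.5403 -0.0555  0.0875] [np.float64(0.114), np.float64(0.11), np.float64(0.113), np.float64(0.108)]
0.09 [[0.491, -0.113], [0.49, 0.0], [0.599, 0.0], [0.598, -0.112]] [ 0.5443 -0.056   0.09  ] [np.float64(0.113), np.float64(0.109), np.float64(0.112), np.float64(0.107)]
side plat corners [ 0.59081702 -0.10847444  0.0875    ] [0.59022312 0.01047497 0.0875    ]
base bottom scene [ 5.84186844e-01 -2.69906437e-01 -5.55111512e-17] [0.5856584  0.00364569 0.        ] top [ 0.59234793 -0.26709379  0.012     ] [0.59083445 0.00266085 0.012     ]
base side [0.58506428 0.00188857 0.        ] [0.48218831 0.00548813 0.        ]
bar bottom near outer [ 0.59917129 -0.27543778  0.        ] bar top outer far/near? [ 0.48579167 -0.27080442  0.04      ] [ 0.58837745 -0.2782052   0.04      ]
handle [ 0.52221641 -0.18744618  0.147     ] [ 0.5224632 -0.1884797  0.097    ] [ 0.52190207 -0.18415112  0.147     ] [ 0.52202245 -0.18799585  0.097     ]
handle tri [ 0.52078    -0.18717724  0.14492664]
crank hub [ 0.53688034 -0.22539288  0.097     ] [ 0.53614966 -0.21976384  0.097     ]
scene [ 435    0   37   42 1175] [453.03744681  19.20595745]
scene [ 474    0   86   45 3256] [517.71007371  20.15755528]
scene [255  85  31  24 654] [270.39755352  96.01987768]
scene [467 133  57  32 962] [499.19230769 147.50519751]
scene [514 255  27  20 412] [526.85679612 264.32524272]
scene [103 261  51  38 438] [132.68721461 281.6803653 ]
scene [179 266  43  14 105] [193.51428571 273.54285714]
scene [195 378  15  20 256] [202.24609375 387.30859375]
side [ 135   48   96   53 1476] [187.25338753  73.02845528]
side [282 112  31  20 488] [296.70286885 121.19262295]
```

View pics/sb.png

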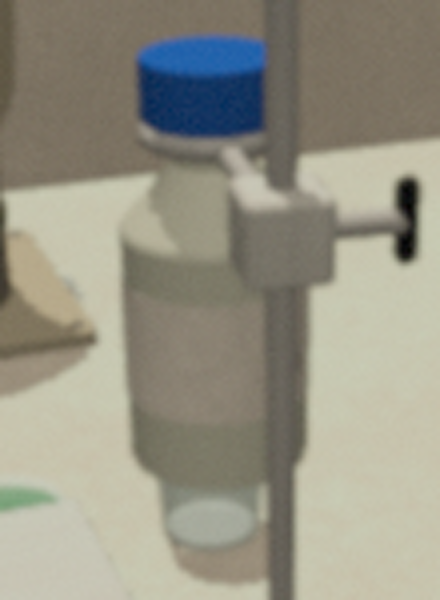

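```bash
python3 - <<'E'
from h import *
from scipy.optimize import least_squares
D=lambda u,v:(180+u/3.8-.37,100+v/3.8-.37)
B=lambda u,v:(220+u/4-.375,75+v/4-.375)
e=[('scene',B(125,310),1),('scene',B(308,330),-1),('scene',B(132,400),1),('scene',B(304,420),-1),('side',D(363,250),1),('side',D(523,230),-1),('side',D(364,330),1),('side',D(520,320),-1)]
def sd(p,n,q):
    o,d=ray(n,*q); d2=d[:2]/np.linalg.norm(d[:2]); w=p-o[:2]; return d2[0]*w[1]-d2[1]*w[0]
f=lambda p:[abs(sd(p[:2],n,q))-.042 for n,q,s in e]
r=least_squares(f,[.55,.09]);print(r.x,r.fun*1000)
X=r.x
# base height: lowest visible point of bottom rim = near rim pt
for n,q in(('scene',B(215,487)),('side',D(440,398))):
    o,d=ray(n,*q)
    c=o[:2]-X; c=c/np.linalg.norm(c); P=np.array([*(X+.042*c)])
    t=np.linalg.norm(P-o[:2])/np.linalg.norm(d[:2]); print('underside z',(o+d*t))
# rounded bottom unaccounted; cap top centre
print('cap', onz('scene',*B(206,56),.3), onz('side',*D(446,83),.3))
print('cap tri',tri([ray('scene',*B(206,56)),ray('side',*D(446,83))]))
# foot corners of stand
print('foot near-jack corner', onz('scene',*( 241,273),.016), onz('side',*D(83,455),.016),onz('side',*D(275,418),.016))
print(onz('scene',330,262,.016))
# others
print('flask foot',onz('scene',176,318,0),onz('side',203,182,0))
print('dishes',onz('side',*D(620,315),.03),'beaker bottom',onz('side',*D(680,468),.0),onz('scene',*B(212,522),0))
E
```

```text
[0.53794341 0.06274022] [-0.84241265 -0.53488566 -1.77129319 -2.08796338 -0.11598184 -0.42213738
  0.62733839  0.62132858]
underside z [0.57697362 0.0470051  0.13456369]
underside z [0.55579355 0.10076031 0.13304253]
cap [0.47661578 0.0811612  0.3       ] [0.53065995 0.04843628 0.3       ]
cap tri [0.53681198 0.06246481 0.31432052]
foot near-jack corner [ 0.62224079 -0.03313452  0.016     ] [ 0.72991229 -0.04141915  0.016     ] [ 0.61123507 -0.02294171  0.016     ]
[0.65117021 0.13045499 0.016     ]
flask foot [ 6.74045111e-01 -1.56828753e-01 -5.55111512e-17] [ 0.68817955 -0.17548977  0.        ]
dishes [ 0.38115552 -0.00563535  0.03      ] beaker bottom [0.39331044 0.10156813 0.        ] [0.38841794 0.10670147 0.        ]
```

```bash
python3 - <<'E'
from h import *
from scipy.spatial.transform import Rotation as Ro
s=ctrl.read_state();R=Ro.from_rotvec(s['orientation']).as_matrix();print(R.round(3))
c=ctrl.calibration('wrist');T=np.array(c['view']);o=-T[:3,:3].T@T[:3,3];print('cam in tool',R.T@(o-s['eef_pos']))
E
```

```text
[[-0.     0.357 -0.934]
 [ 0.001 -0.934 -0.357]
 [-1.    -0.001  0.   ]]
cam in tool [-0.165349   -0.00071622 -0.08075747]
```

Call:
drive_tool(plan=[[0.4,0.3,0,0.6,0.6],[1.1,0.9,0,1.8,0.6],[1.9,1.5,0,3.2,0.6],[2.7,2.1,0,4.6,0.6],[3.5,2.7,0,6,0.6],[4.3,3.4,0,7.4,0.6],[5.1,4.0,0,8.8,0.6],[5.9,4.6,0,10.2,0.6],[6.6,5.2,0,11.6,0.6],[7.2,5.7,0,12.7,0.6],[7.6,6.0,0,13.4,0.6],[7.85,6.15,0,13.8,0.6],[7.9,6.2,0,13.8,0.6],[7.9,6.2,0,13.8,0.6],[7.9,6.2,0,13.8,0.6]])

```text
time_s: 1.65
eef_pos: [0.5379, -0.3374, 0.2078]
orientation: [1.212, 1.207, -1.213]
wrist_force: [0.3, 0.9, 0.4]
gripper_width: 0.6
```

```bash
python3 - <<'E'
from h import *
s=ctrl.read_state();print(s['eef_pos'],s['joints'].round(2))
c=ctrl.calibration('wrist');snap('wrist','w1.png');np.save('c.npy',c,allow_pickle=True)
for P in ([.538,-.282,.04],[.5375,-.227,.09],[.522,-.187,.147]): print(proj('wrist',P,c))
E
```

```text
[ 0.53788601 -0.33738832  0.2078023 ] [ 0.8   0.39 -0.42  1.41  0.16  1.37  0.38]
[276.13326577 117.77055822]
[274.91884707  45.43320491]
[245.52493942 -42.77245707]
```

View pics/w1.png

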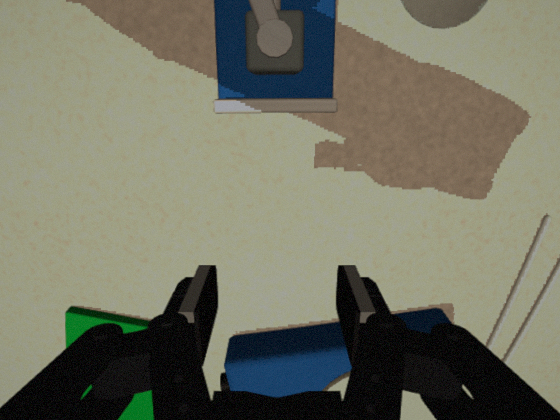

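```bash
python3 - <<'E'
from h import *
c=np.load('c.npy',allow_pickle=True).item()
for p,z in(((214,106),.04),((337,105),.04),((214,112.5),.04),((336.5,111.5),.04),((219,98),.012),((334,98),.012),((216,0),.012),((337.5,0),.012),((274.5,38),.097)): print(p,onz('wrist',*p,z,c).round(4))
E
```

```text
(214, 106) [ 0.4833 -0.2714  0.04  ]
(337, 105) [ 0.5916 -0.2711  0.04  ]
(214, 112.5) [ 0.483 -0.277  0.04 ]
(336.5, 111.5) [ 0.5914 -0.2767  0.04  ]
(219, 98) [ 0.4838 -0.2653  0.012 ]
(334, 98) [ 0.593  -0.2658  0.012 ]
(216, 0) [ 0.4848 -0.18    0.012 ]
(337.5, 0) [ 0.5932 -0.1805  0.012 ]
(274.5, 38) [ 0.5373 -0.2228  0.097 ]
```

Call:
drive_tool(plan=[[0,0,-0.4,0,0.6],[0,0,-1.2,0,0.6],[0,0,-2.2,0,0.6],[0,0,-3.1,0,0.6],[0,0,-3.8,0,0.6],[0,0,-4.2,0,0.6],[0,0,-4.4,0,0.6],[0,0,-4.4,0,0.6],[0,0.2,-4.4,0,0.6],[0,0.5,-4.4,0,0.6],[0,0.8,-4.4,0,0.6],[0,1.0,-4.4,0,0.6],[0,1.1,-4.4,0,0.6],[0,1.2,-4.4,0,0.6],[0,1.3,-4.4,0,0.6],[0,1.4,-4.4,0,0.6],[0,1.5,-4.4,0,0.6]])

```text
time_s: 3.4
eef_pos: [0.5389, -0.2758, 0.0318]
orientation: [1.211, 1.208, -1.211]
wrist_force: [0.0, 0.3, 1.1]
gripper_width: 0.598
```

```bash
python3 - <<'E'
from h import *
s=ctrl.read_state();print(s['eef_pos'],s['joints'].round(2),s['wrist_force'])
c=ctrl.calibration('wrist');snap('wrist','w2.png');np.save('c.npy',c,allow_pickle=True)
E
```

```text
[ 0.53891056 -0.27581417  0.03177238] [ 0.73  0.48 -0.42  1.68  0.22  1.03  0.24] [0.03559435 0.3142294  1.09385684]
```

View pics/w2.png

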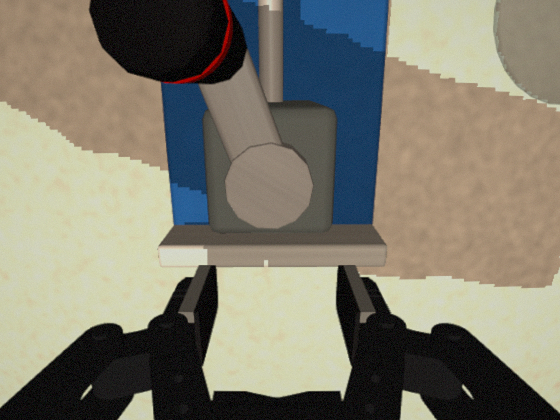

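Call:
drive_tool(plan=[[0,0.1,0,0,0.6],[0,0.2,0,0,0.6],[0,0.35,0,0,0.6],[0,0.5,0,0,0.6],[0,0.65,0,0,0.6],[0,0.8,0,0,0.6],[0,0.95,0,0,0.6],[0,1.1,0,0,0.6],[0,1.25,0,0,0.6],[0,1.4,0,0,0.6],[0,1.55,0,0,0.6],[0,1.7,0,0,0.6],[0,1.85,0,0,0.6],[0,2.0,0,0,0.6],[0,2.1,0,0,0.6],[0,2.2,0,0,0.6],[0,2.25,0,0,0.6],[0,2.3,0,0,0.6],[0,2.3,0,0,0.6]])

```text
time_s: 5.35
eef_pos: [0.5389, -0.1853, 0.0321]
orientation: [1.21, 1.206, -1.212]
wrist_force: [0.4, -6.2, 1.0]
gripper_width: 0.603
```

```bash
python3 - <<'E'
from h import *
s=ctrl.read_state();print(s['eef_pos'],s['wrist_force'])
c=ctrl.calibration('wrist');a=snap('wrist','w3.png');np.save('c.npy',c,allow_pickle=True)
b=snap('scene','s3.png');d=snap('side','d3.png')
cv2.imwrite('pics/s3z.png',cv2.resize(b[170:320,130:330,::-1],None,fx=4,fy=4,interpolation=2))
cv2.imwrite('pics/d3z.png',cv2.resize(d[100:250,180:390,::-1],None,fx=3.8,fy=3.8,interpolation=2))
E
```

```text
[ 0.53889401 -0.18531766  0.03211543] [ 0.36304422 -6.21383751  1.04000571]
```

View pics/w3.png

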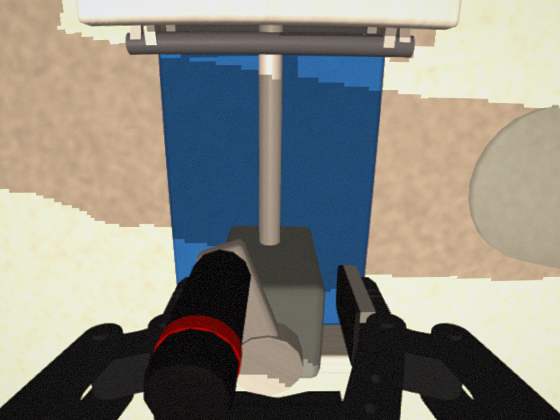

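View pics/s3z.png

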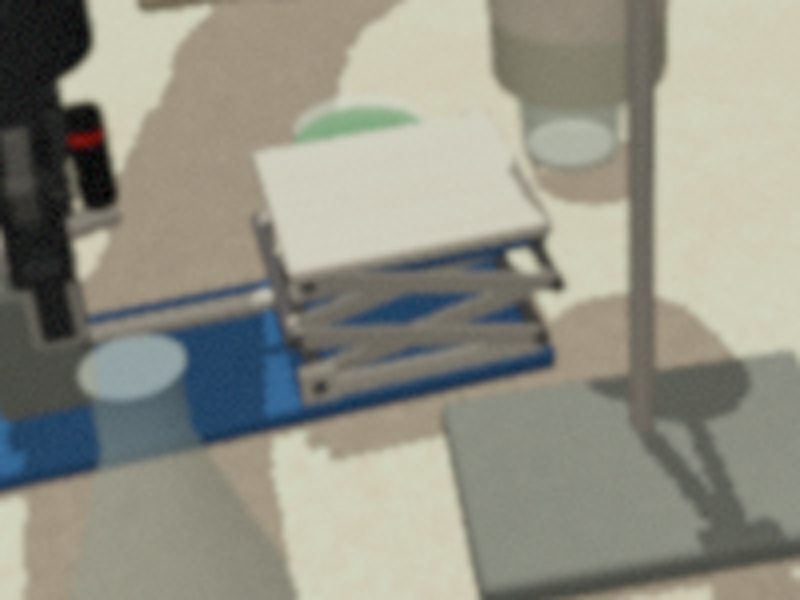

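View pics/d3z.png

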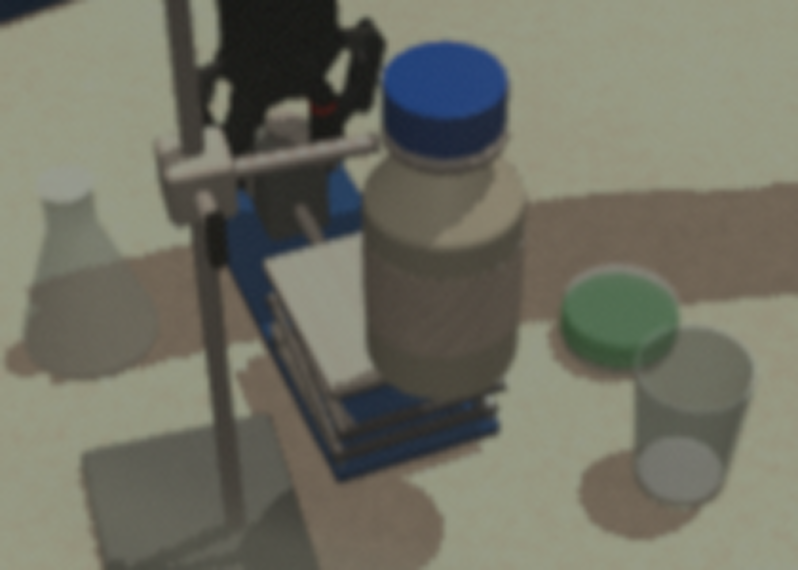

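```bash
python3 - <<'E'
from h import *
S=lambda u,v:(130+u/4-.375,170+v/4-.375)
D=lambda u,v:(180+u/3.8-.37,100+v/3.8-.37)
P=np.array([onz('scene',*S(*p),.0864) for p in((256,155),(486,115),(548,223),(293,277))]);print(P.round(3).tolist(),P.mean(0))
print('base',onz('scene',*S(552,367),0),onz('side',*D(341,480),0),onz('side',*D(497,433),0))
print('handle',onz('scene',*S(83,108),.147),onz('scene',*S(103,205),.097))
c=np.load('c.npy',allow_pickle=True).item()
for p in((160,55),(384,55),(178,290),(366,290)):print(onz('wrist',*p,.012,c))
print(onz('wrist',272,360,.097,c)) # hub
print(onz('wrist',217,25,.0864,c),onz('wrist',78,23,.0864,c),onz('wrist',460,24,.0864,c))
a=cv2.imread('pics/w3.png')[210:410,140:410];cv2.imwrite('pics/w3z.png',cv2.resize(a,None,fx=2.9,fy=2.9,interpolation=2))
E
```

```text
[[0.484, -0.087, 0.086], [0.487, 0.029, 0.086], [0.593, 0.027, 0.086], [0.594, -0.089, 0.086]] [ 0.5393293  -0.02986419  0.0864    ]
base [0.58846319 0.02806135 0.        ] [0.58791958 0.02719337 0.        ] [ 4.84177676e-01  3.04907352e-02 -1.11022302e-16]
handle [ 0.52132237 -0.16049432  0.147     ] [ 0.52181363 -0.16046136  0.097     ]
[ 0.484132   -0.08866164  0.012     ]
[ 0.5905973  -0.08905527  0.012     ]
[ 0.48206072 -0.2153702   0.012     ]
[ 0.59096715 -0.21564824  0.012     ]
[ 0.53770476 -0.19146957  0.097     ]
[ 0.52300551 -0.08717896  0.0864    ] [ 0.48343301 -0.08554703  0.0864    ] [ 0.59129126 -0.08630028  0.0864    ]
```

View pics/w3z.png

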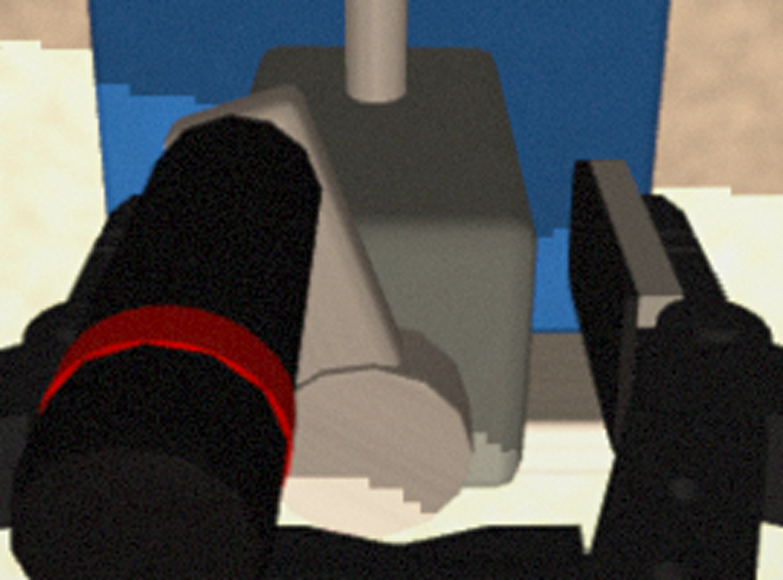

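View pics/s3.png

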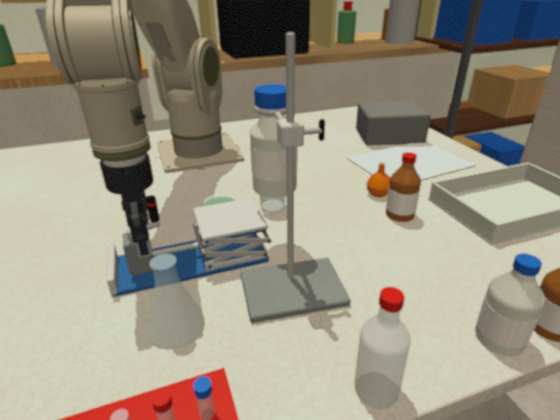

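```bash
python3 - <<'E'
from h import *
c=np.load('c.npy',allow_pickle=True).item()
for P in([.5389,-.1853,.0321],[.5389,-.1853,.0241],[.565,-.1853,.0241],[.565,-.1853,.04],[.538,-.256,.04],[.538,-.244,.012]):print(P,proj('wrist',P,c))
o,d=ray('scene',130+55/4,170+338/4)
for x in(.56,.57,.58):print(o+d*(x-o[0])/d[0])
for w in ('w2','w1'):
  pass
E
python3 - <<'E'
import cv2
a=cv2.imread('pics/s3.png')[190:310,95:235];cv2.imwrite('pics/s3y.png',cv2.resize(a,None,fx=5,fy=5,interpolation=2))
E
```

```text
[0.5389, -0.1853, 0.0321] [275.8161842  258.55127001]
[0.5389, -0.1853, 0.0241] [275.84470803 251.68644492]
[0.565, -0.1853, 0.0241] [326.17726657 251.49368841]
[0.565, -0.1853, 0.04] [330.41005449 265.67359428]
[0.538, -0.256, 0.04] [274.61797142 381.67480764]
[0.538, -0.244, 0.012] [274.74334349 331.46280643]
[ 0.56       -0.19009637  0.0565045 ]
[ 0.57       -0.18945156  0.06349577]
[ 0.58       -0.18880675  0.07048704]
```

View pics/s3y.png

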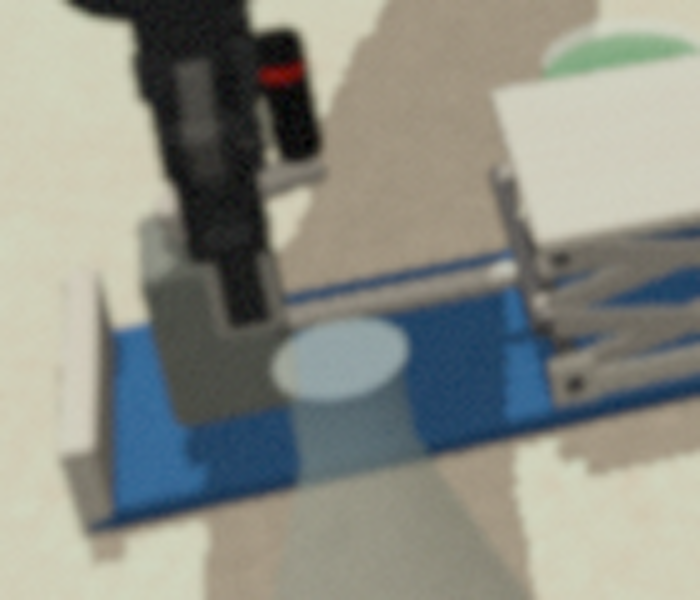

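The pictures show the opened fingertips sit higher than I assumed (pads swing back when open): they passed over the 40 mm bar, and the palm then nudged the jack about 24 mm straight, with about 6 N. The jack is still square, with its platform near (0.539, -0.030). I'll back off and push with the fingers shut.

Call:
drive_tool(plan=[[0,-0.1,0,0,0.6],[0,-0.2,0.2,0,0.6],[0,-0.3,0.5,0,0.6],[0,-0.6,0.7,0,0.6],[0,-1.0,0.7,0,0.6],[0,-1.5,0.7,0,0.6],[0,-2.0,0.7,0,0.6],[0,-2.4,0.7,0,0.4],[0,-2.7,0.7,0,0.2],[0,-2.8,0.7,0,0],[0,-2.8,0.7,0,0],[0,-2.8,0.7,0,0],[0,-2.8,0.7,0,0],[0,-2.8,0.4,0,0],[0,-2.8,0.1,0,0],[0,-2.8,-0.1,0,0],[0,-2.8,-0.15,0,0],[0,-2.8,-0.15,0,0]])

```text
time_s: 7.3
eef_pos: [0.5387, -0.2957, 0.0252]
orientation: [1.211, 1.209, -1.211]
wrist_force: [0.3, 0.3, 0.3]
gripper_width: 0.001
```

```bash
python3 - <<'E'
from h import *
s=ctrl.read_state();print(s['eef_pos'],s['wrist_force'],s['gripper_width'])
c=ctrl.calibration('wrist');a=snap('wrist','w4.png');np.save('c.npy',c,allow_pickle=True)
b=snap('scene','s4.png')
cv2.imwrite('pics/s4z.png',cv2.resize(b[170:320,80:280,::-1],None,fx=4,fy=4,interpolation=2))
E
```

```text
[ 0.53868864 -0.29569798  0.0251761 ] [0.29126047 0.27682103 0.29905617] 0.0012218159701508542
```

View pics/w4.png

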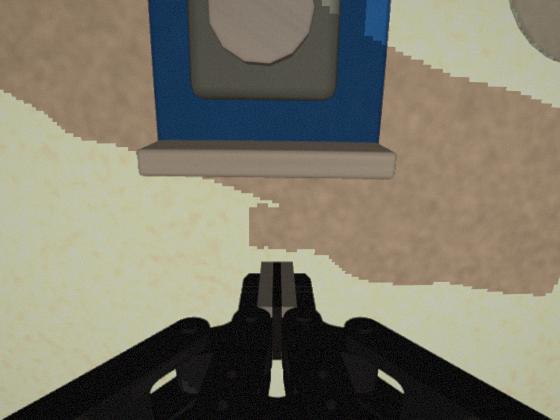

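View pics/s4z.png

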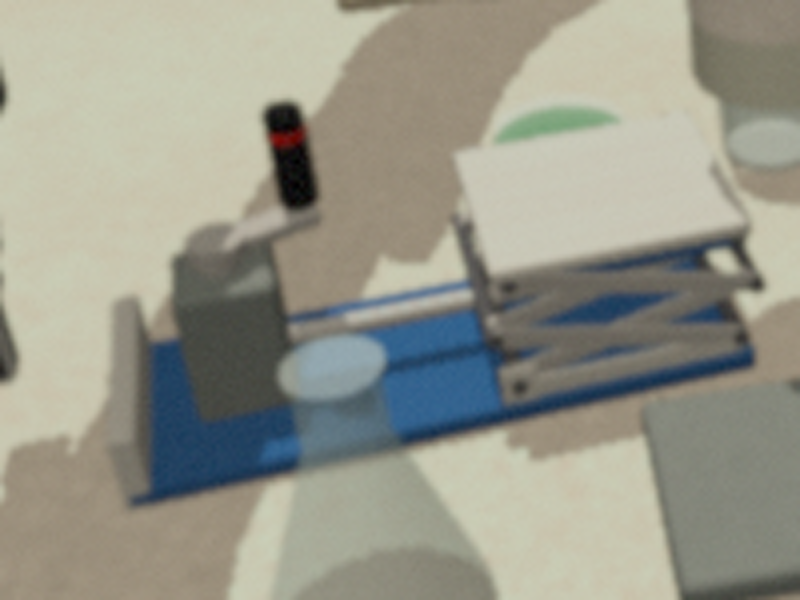

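```bash
python3 - <<'E'
from h import *
c=np.load('c.npy',allow_pickle=True).item()
for p,z in(((138,176),.04),((395,178),.04),((155,142),.012),((381,143),.012),((150,0),.012),((391,0),.012)):print(onz('wrist',*p,z,c))
print(proj('wrist',[.5387,-.2957,.02],c))
E
```

```text
[ 0.48036378 -0.24992996  0.04      ]
[ 0.58928594 -0.25096456  0.04      ]
[ 0.47977872 -0.23950892  0.012     ]
[ 0.59001124 -0.24020389  0.012     ]
[ 0.4830364  -0.17624081  0.012     ]
[ 0.58990164 -0.17656551  0.012     ]
[275.87550579 254.2120186 ]
```

Call:
drive_tool(plan=[[0.1,0.1,0,0,0],[0.1,0.3,0,0,0],[0.1,0.5,0,0,0],[0.1,0.7,0,0,0],[0.1,0.85,0,0,0],[0.1,1.0,0,0,0],[0.1,1.15,0,0,0],[0.1,1.3,0,0,0],[0.1,1.45,0,0,0],[0.1,1.6,0,0,0],[0.1,1.75,0,0,0],[0.1,1.9,0,0,0],[0.1,2.05,0,0,0],[0.1,2.2,0,0,0],[0.1,2.35,0,0,0],[0.1,2.5,0,0,0],[0.1,2.6,0,0,0],[0.1,2.7,0,0,0],[0.1,2.75,0,0,0],[0.1,2.75,0,0,0]])

```text
time_s: 9.4
eef_pos: [0.5428, -0.1865, 0.0259]
orientation: [1.21, 1.207, -1.211]
wrist_force: [0.5, -4.1, -0.8]
gripper_width: -0.002
```

```bash
cat > look.py <<'E'
import sys
from h import *
t=sys.argv[1]
s=ctrl.read_state();print(s['eef_pos'],s['wrist_force'],s['time_s'])
c=ctrl.calibration('wrist');a=snap('wrist',f'w{t}.png');np.save('c.npy',c,allow_pickle=True)
b=snap('scene',f's{t}.png');d=snap('side',f'd{t}.png')
x=cv2.resize(b[170:310,120:320,::-1],None,fx=4,fy=4,interpolation=2)
cv2.imwrite(f'pics/s{t}z.png',x)
cv2.imwrite(f'pics/d{t}z.png',cv2.resize(d[100:250,180:390,::-1],None,fx=3.8,fy=3.8,interpolation=2))
E
python3 look.py 5
```

```text
[ 0.5428438  -0.18650123  0.02586903] [ 0.52651791 -4.06029182 -0.7741347 ] 9.4
```

View pics/w5.png

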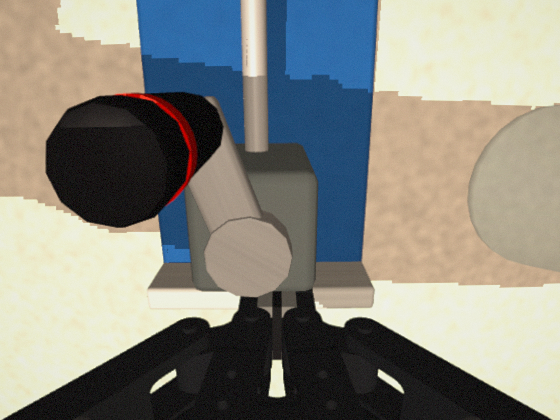

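View pics/s5z.png

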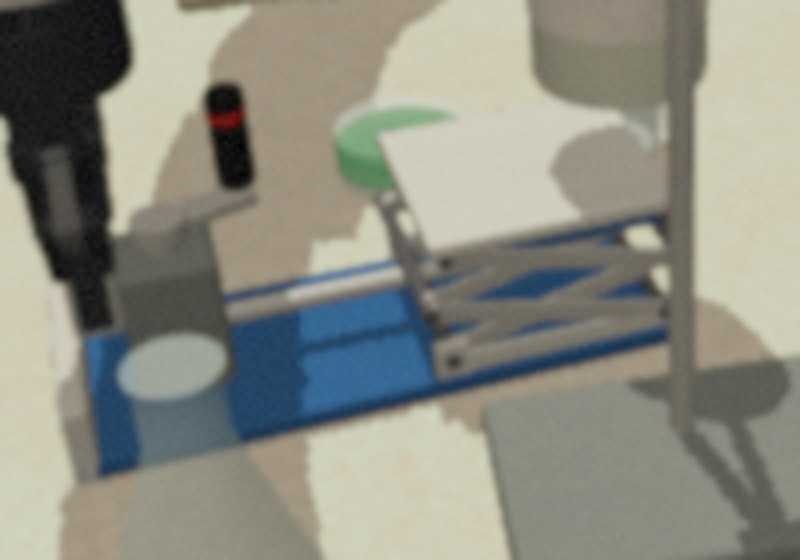

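View pics/d5z.png

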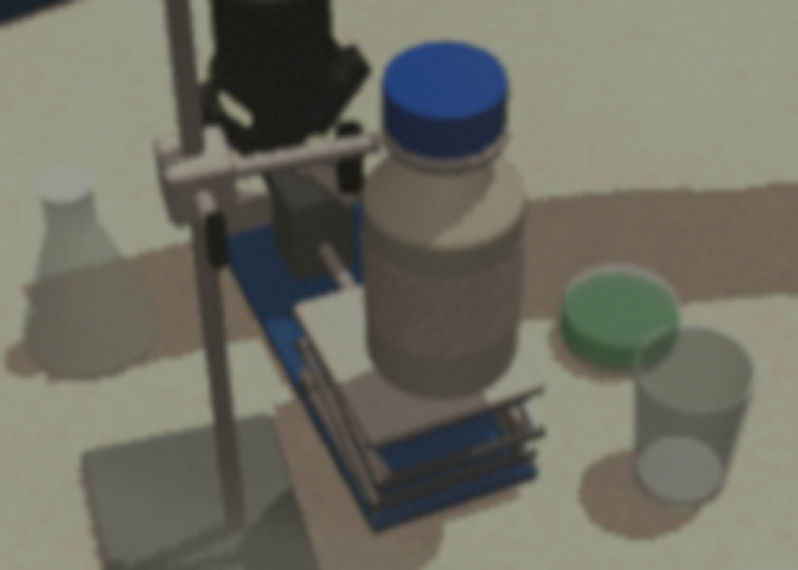

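```bash
python3 - <<'E'
from h import *
S=lambda u,v:(120+u/4-.375,170+v/4-.375)
D=lambda u,v:(180+u/3.8-.37,100+v/3.8-.37)
c=np.load('c.npy',allow_pickle=True).item()
o,d=ray('scene',*S(95,330));print('tip',o+d*(.543-o[0])/d[0])
print('plat',onz('scene',*S(380,133),.0864),onz('scene',*S(437,250),.0864),onz('side',*D(297,305),.0864),onz('side',*D(374,446),.0864),onz('side',*D(540,385),.0864))
print('base',onz('side',*D(376,532),0),onz('side',*D(535,478),0))
for p,z in(((149,306),.04),((373,306),.04),((163,262),.012),((362,262),.012),((138,0),.012),((378,0),.012),((248,257),.1)):print('w',onz('wrist',*p,z,c))
print('bar scene',onz('scene',*S(78,480),0),onz('scene',*S(62,410),.04),onz('scene',*S(55,290),.04))
a=cv2.imread('pics/s5.png')[200:300,110:200];cv2.imwrite('pics/s5y.png',cv2.resize(a,None,fx=6,fy=6,interpolation=2))
E
```

```text
tip [ 0.543      -0.19089792  0.04989132]
plat [ 0.47782627 -0.04421814  0.0864    ] [ 0.58949637 -0.04195742  0.0864    ] [ 0.58559143 -0.042255    0.0864    ] [0.58656796 0.08020818 0.0864    ] [0.48096961 0.07534192 0.0864    ]
base [5.83963494e-01 7.31800698e-02 1.11022302e-16] [ 4.78571481e-01  7.30775306e-02 -1.11022302e-16]
w [ 0.48160469 -0.2050338   0.04      ]
w [ 0.58952861 -0.20503119  0.04      ]
w [ 0.48131516 -0.19545537  0.012     ]
w [ 0.5895921  -0.19556796  0.012     ]
w [ 0.48168468 -0.06680526  0.012     ]
w [ 0.58846862 -0.06746854  0.012     ]
w [ 0.53548277 -0.14962235  0.1       ]
bar scene [ 0.58228673 -0.20930041  0.        ] [ 0.58273551 -0.20856924  0.04      ] [ 0.4889212  -0.20769107  0.04      ]
```

View pics/s5y.png

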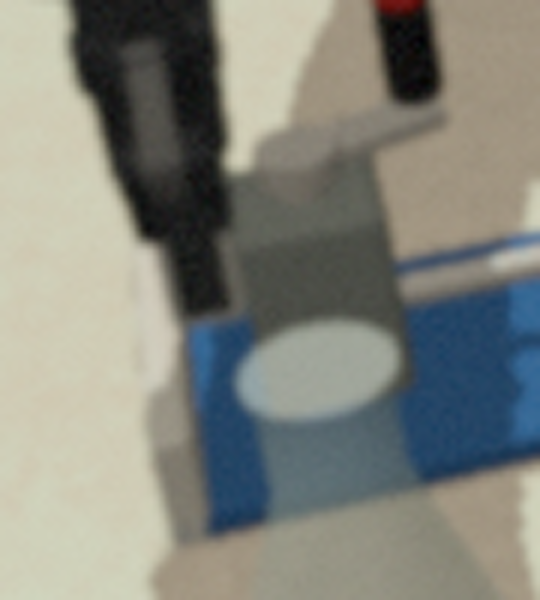

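```bash
python3 - <<'E'
from h import *
c=np.load('c.npy',allow_pickle=True).item()  # pose w5
p=np.array([.5428,-.1865,.0259])
for dz in(-.008,0,.011,.02,.03):
  print(dz,[proj('wrist',p+[0,dy,dz],c).round(1) for dy in(-.011,0,.011)])
E
python3 - <<'E'
import cv2
a=cv2.imread('pics/w4.png')[240:400,200:360];cv2.imwrite('pics/w4z.png',cv2.resize(a,None,fx=3.7,fy=3.7,interpolation=2))
E
```

```text
-0.008 [array([275.8, 270.7]), array([275.8, 251.8]), array([275.7, 232. ])]
0 [array([275.8, 278.2]), array([275.7, 258.6]), array([275.7, 238.2])]
0.011 [array([275.7, 289.5]), array([275.7, 269. ]), array([275.6, 247.6])]
0.02 [array([275.7, 299.8]), array([275.6, 278.5]), array([275.5, 256.2])]
0.03 [array([275.6, 312.5]), array([275.6, 290.2]), array([275.5, 266.8])]
```

View pics/w4z.png

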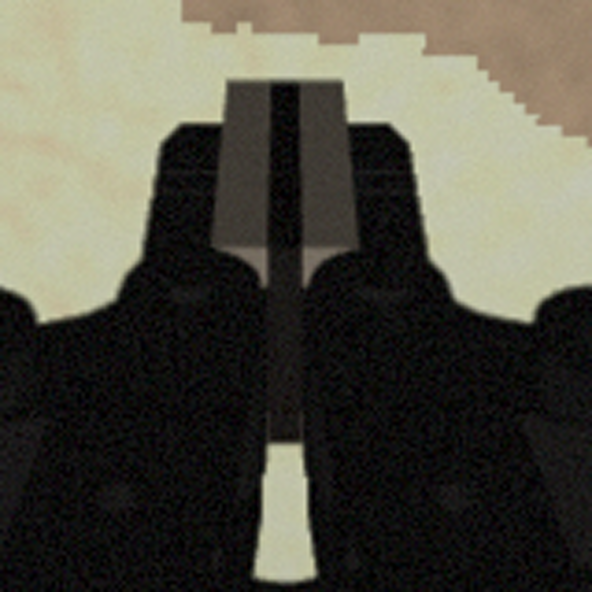

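Call:
drive_tool(plan=[[0,-0.1,0,0,0],[-0.15,-0.15,0,0,0],[-0.27,-0.15,0,0,0],[-0.27,-0.1,0,0,0],[-0.27,0.0,0,0,0],[-0.27,0.1,0,0,0],[-0.27,0.2,0,0,0],[-0.27,0.3,0,0,0],[-0.27,0.4,0,0,0],[-0.27,0.5,0,0,0],[-0.27,0.6,0,0,0],[-0.27,0.7,0,0,0],[-0.27,0.8,0,0,0],[-0.27,0.9,0,0,0],[-0.27,0.95,0,0,0],[-0.27,1.0,0,0,0],[-0.27,1.0,0,0,0]])

```text
time_s: 11.25
eef_pos: [0.5323, -0.1464, 0.0259]
orientation: [1.21, 1.207, -1.211]
wrist_force: [-0.4, -5.8, -0.8]
gripper_width: 0.002
```

```bash
python3 look.py 6
```

```text
[ 0.53226381 -0.14642336  0.02592679] [-0.43977067 -5.8067508  -0.84680675] 11.25
```

View pics/w6.png

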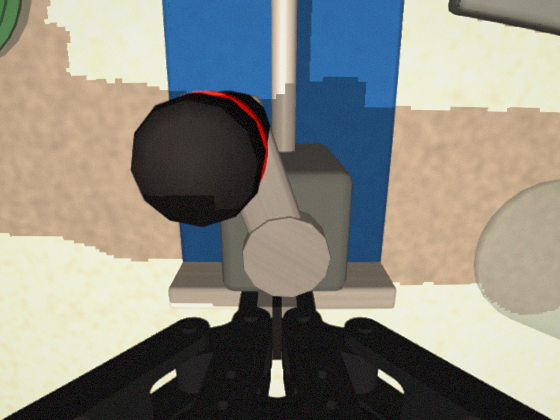

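View pics/s6z.png

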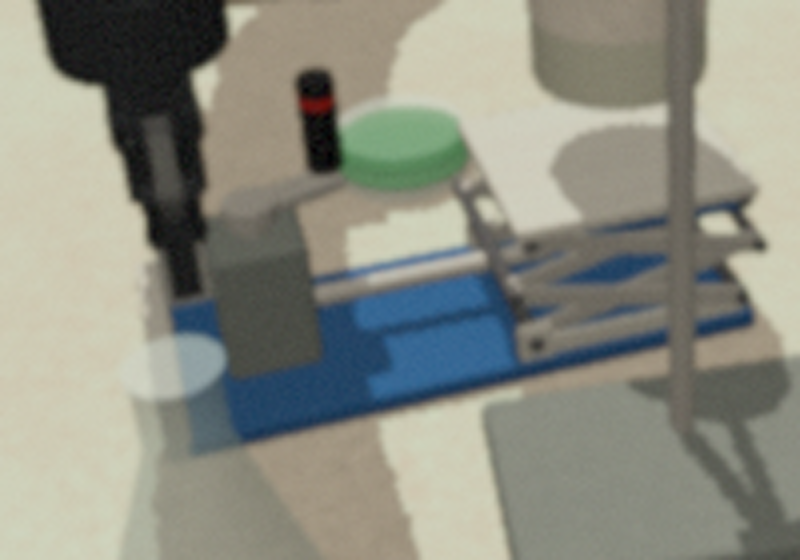

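View pics/d6z.png

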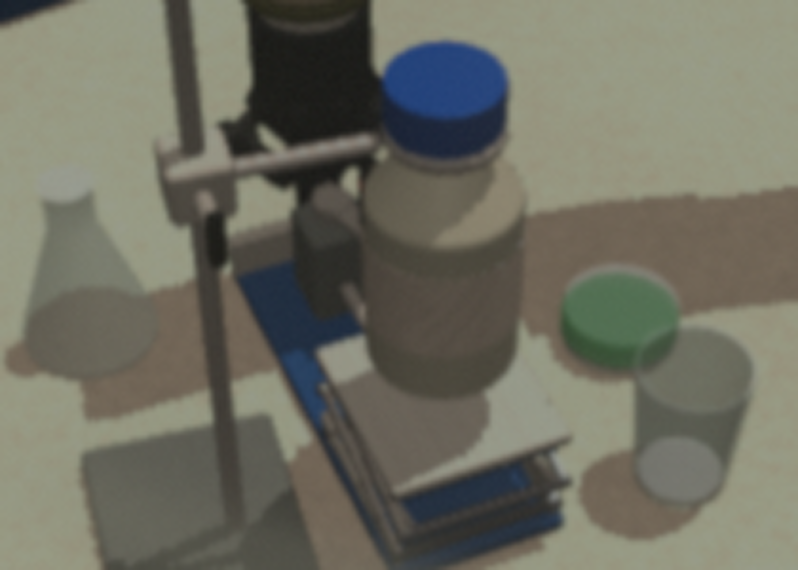

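```bash
python3 - <<'E'
from h import *
S=lambda u,v:(120+u/4-.375,170+v/4-.375)
D=lambda u,v:(180+u/3.8-.37,100+v/3.8-.37)
c=np.load('c.npy',allow_pickle=True).item()
z=.0864
print('plat scene nearR,nearL',onz('scene',*S(757,186),z),onz('scene',*S(522,234),z), 'farR,farL',onz('scene',*S(698,100),z),onz('scene',*S(462,130),z))
print('plat side',[onz('side',*D(*p),z).round(4).tolist() for p in((319,350),(400,492),(572,436),(527,358))])
print('base scene',onz('scene',*S(752,325),0),onz('scene',*S(242,440),0),'side',onz('side',*D(400,575),0),onz('side',*D(561,527),0))
for p,zz in(((169,306),.04),((395,306),.04),((182,262),.012),((383,262),.012),((163,0),.012),((405,0),.012),((286,257),.1)):print('w',onz('wrist',*p,zz,c))
E
```

```text
plat scene nearR,nearL [0.59149939 0.11162294 0.0864    ] [ 0.59079305 -0.00317867  0.0864    ] farR,farL [0.50365913 0.11639567 0.0864    ] [ 0.48972843 -0.00520615  0.0864    ]
plat side [[0.5873, -0.0018, 0.0864], [0.5864, 0.1168, 0.0864], [0.4818, 0.1178, 0.0864], [0.4784, 0.0529, 0.0864]]
base scene [0.58533224 0.11366193 0.        ] [ 0.58146101 -0.13789156  0.        ] side [5.83494257e-01 1.08433104e-01 1.11022302e-16] [0.48113515 0.11379095 0.        ]
w [ 0.48076979 -0.16486372  0.04      ]
w [ 0.58965475 -0.16512756  0.04      ]
w [ 0.48115078 -0.15535757  0.012     ]
w [ 0.59051826 -0.15559284  0.012     ]
w [ 0.48233744 -0.02707195  0.012     ]
w [ 0.58998249 -0.02709688  0.012     ]
w [ 0.5352489  -0.10955724  0.1       ]
```

Call:
drive_tool(plan=[[0,0.05,0,0,0],[0,0.1,0,0,0],[0,0.15,0,0,0],[0,0.15,0,0,0],[0,0,0,0,0],[0,-0.4,0.3,0,0],[0,-0.8,1.0,0,0],[0,-0.9,2.0,0,0],[0,-0.9,3.0,-1,0],[0,-0.9,3.8,-2.5,0.2],[0,-0.9,4.4,-4.0,0.4],[0,-0.9,4.8,-5.5,0.6],[0,-0.9,5,-7,0.6],[0,-0.9,5,-8.5,0.6],[0,-0.9,5,-10,0.6],[0,-0.9,5,-11.5,0.6],[0,-0.9,5,-13,0.6],[0,-0.9,5,-14.5,0.6],[0,-0.9,5,-16,0.6],[0,-0.9,5,-17,0.6]])

```text
time_s: 13.4
eef_pos: [0.5324, -0.1812, 0.2257]
orientation: [2.18, 0.09, -2.18]
wrist_force: [0.9, -0.6, -0.6]
gripper_width: 0.605
```

Call:
drive_tool(plan=[[0,0,0,-1,0.6],[0,0,0,-1,0.6],[0,0,0,-1,0.6]])

```text
time_s: 13.7
eef_pos: [0.5323, -0.1815, 0.2258]
orientation: [2.221, 0.002, -2.221]
wrist_force: [1.0, 0.6, 1.3]
gripper_width: 0.602
```

```bash
python3 look.py 7; python3 -c "
from h import *
s=ctrl.read_state();print(s['joints'].round(2),s['orientation'])"
```

```text
[ 0.5322798  -0.18146842  0.22575647] [0.95439386 0.64502588 1.33388863] 13.7
[ 0.53  0.2  -0.32  1.59  0.07  1.36 -1.37] [-2.22133815e+00 -1.56704283e-04  2.22140530e+00]
```

View pics/w7.png

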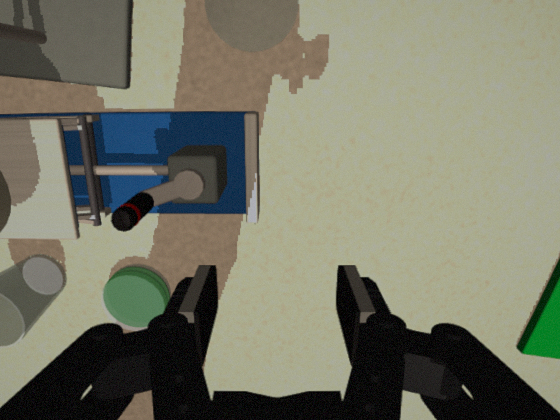

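View pics/s7z.png

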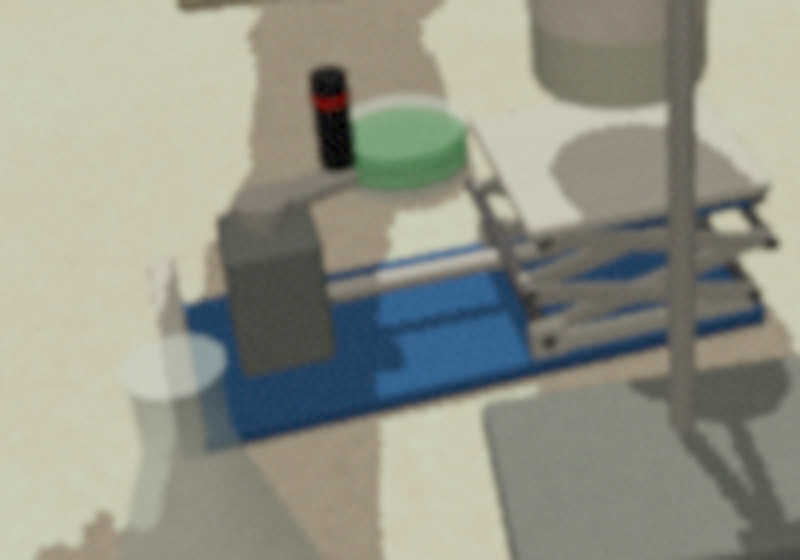

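View pics/d7z.png

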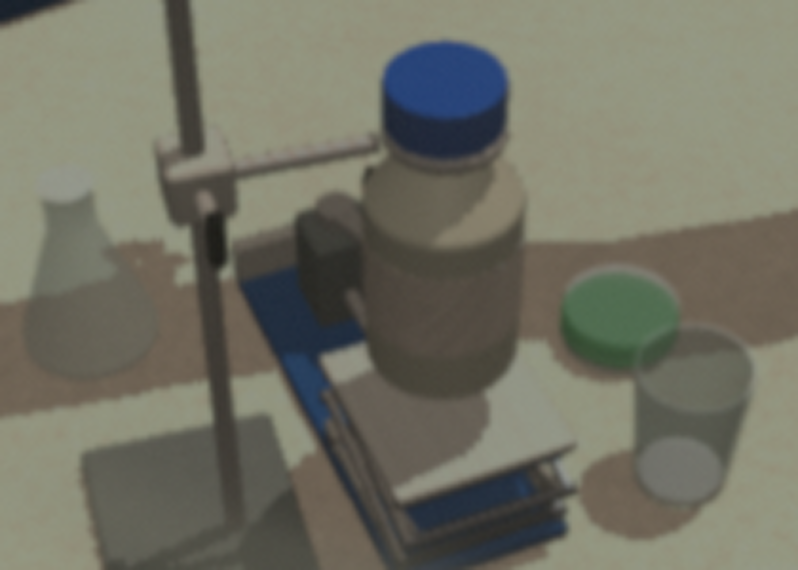

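```bash
python3 - <<'E'
from h import *
S=lambda u,v:(120+u/4-.375,170+v/4-.375)
D=lambda u,v:(180+u/3.8-.37,100+v/3.8-.37)
c=np.load('c.npy',allow_pickle=True).item()
z=.0864
P=np.array([onz('scene',*S(*p),z) for p in((768,187),(535,233),(470,122))]);print('plat scene',P.round(4).tolist())
P=np.array([onz('side',*D(*p),z) for p in((323,353),(401,499),(575,442))]);print('plat side',P.round(4).tolist(),'centre',(P[0]+P[2])/2)
print('base side',onz('side',*D(404,580),0),onz('side',*D(565,533),0),'scene',onz('scene',*S(765,322),0))
for t,p,zz in(('barout',(258,112),.04),('barout',(258,222),.04),('hub',(189,184),.1),('htop',(123,217),.147),('hbot',(146,201),.097),('base',(106,112),.012),('base',(252,112),.012),('base2',(245,214),.012),('base2',(110,214),.012),('plat',(79,238),.0864),('plat',(64,119),.0864)):print(t,onz('wrist',*p,zz,c).round(4))
print('handle scene',onz('scene',*S(328,73),.147),onz('scene',*S(338,165),.097),'hub',onz('scene',*S(262,195),.097))
E
python3 - <<'E'
import cv2
a=cv2.imread('pics/w7.png')[100:250,60:270];cv2.imwrite('pics/w7z.png',cv2.resize(a,None,fx=3.8,fy=3.8,interpolation=2))
E
```

```text
plat scene [[0.5942, 0.1161, 0.0864], [0.5921, 0.0025, 0.0864], [0.4833, 0.0006, 0.0864]]
plat side [[0.5861, 0.0014, 0.0864], [0.5879, 0.1215, 0.0864], [0.4823, 0.1225, 0.0864]] centre [0.53415898 0.06193199 0.0864    ]
base side [0.58279371 0.11272609 0.        ] [0.4809942  0.11884812 0.        ] scene [5.85380369e-01 1.20751006e-01 5.55111512e-17]
barout [ 0.5912 -0.1633  0.04  ]
barout [ 0.4821 -0.1618  0.04  ]
hub [ 0.5375 -0.1088  0.1   ]
htop [ 0.5254 -0.0709  0.147 ]
hbot [ 0.5219 -0.0703  0.097 ]
base [ 0.5907 -0.0066  0.012 ]
base [ 0.5895 -0.1559  0.012 ]
base2 [ 0.4809 -0.1462  0.012 ]
base2 [0.4806 0.004  0.012 ]
plat [0.4831 0.0006 0.0864]
plat [ 0.59   -0.0039  0.0864]
handle scene [ 0.52115554 -0.07109944  0.147     ] [ 0.51886959 -0.07168582  0.097     ] hub [ 0.53268341 -0.10897987  0.097     ]
```

View pics/w7z.png

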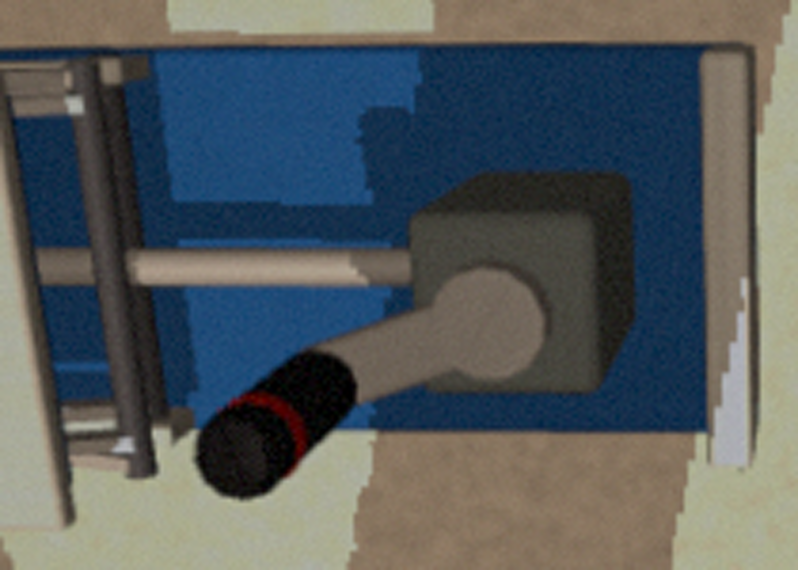

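Call:
drive_tool(plan=[[0,0.3,0,0,0.6],[-0.1,0.8,0,0,0.6],[-0.2,1.5,0,0,0.6],[-0.26,2.1,0,0,0.6],[-0.26,2.55,0,0,0.6],[-0.26,2.77,0,0,0.6],[-0.26,2.77,-0.4,0,0.6],[-0.26,2.77,-1.0,0,0.6],[-0.26,2.77,-1.6,0,0.6],[-0.26,2.77,-2.2,0,0.6],[-0.26,2.77,-2.6,0,0.6],[-0.26,2.77,-2.8,0,0.6],[-0.26,2.77,-2.9,0,0.6],[-0.26,2.77,-2.9,0,0.6]])

```text
time_s: 15.25
eef_pos: [0.5219, -0.0711, 0.11]
orientation: [-2.221, 0.002, 2.221]
wrist_force: [0.1, 0.6, 0.6]
gripper_width: 0.602
```

```bash
python3 look.py 8;python3 - <<'E'
import cv2
a=cv2.imread('pics/s8.png')[130:280,120:330];cv2.imwrite('pics/s8y.png',cv2.resize(a,None,fx=3.8,fy=3.8,interpolation=2))
E
```

```text
[ 0.52191162 -0.07109771  0.10999317] [0.07333435 0.58093582 0.64758506] 15.25
```

View pics/w8.png

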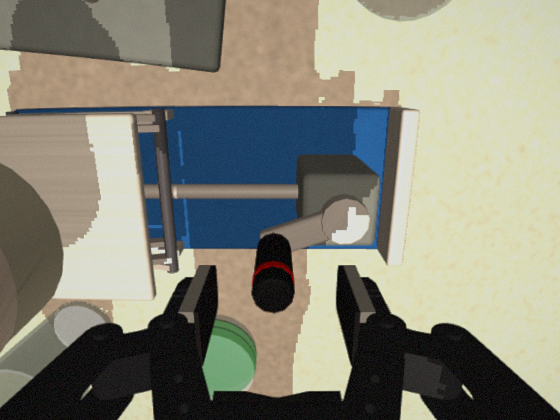

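View pics/s8y.png

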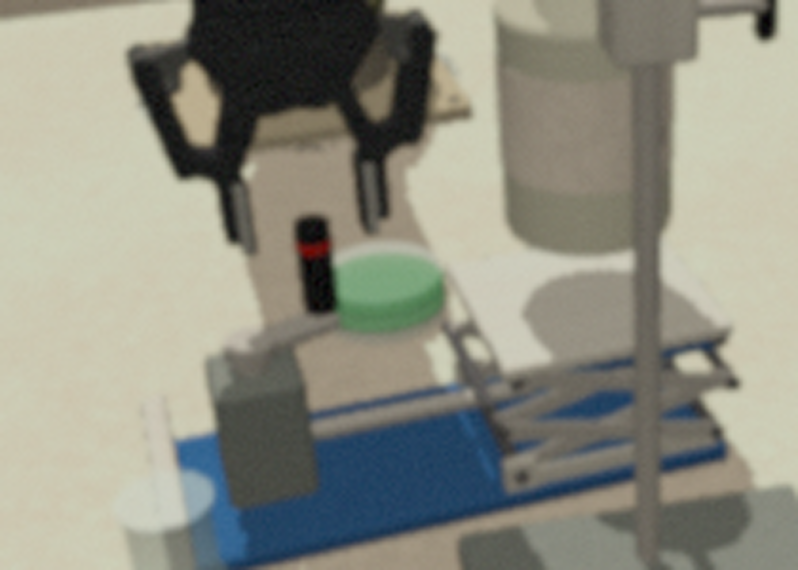

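Call:
drive_tool(plan=[[0,0,-0.2,0,0.6],[0,0,-0.4,0,0.6],[0,0,-0.6,0,0.6],[0,0,-0.65,0,0.5],[0,0,-0.65,0,0.35],[0,0,-0.65,0,0.25],[0,0,-0.65,0,0.15],[0,0,-0.65,0,0.1],[0,0,-0.65,0,0.1],[0,0,-0.65,0,0.1]], squeeze=20)

```text
time_s: 16.4
eef_pos: [0.5219, -0.0705, 0.0841]
orientation: [-2.221, 0.001, 2.22]
wrist_force: [-1.4, 5.2, 3.7]
gripper_width: 0.202
```

```bash
python3 look.py 9;python3 - <<'E'
import cv2
a=cv2.imread('pics/s9.png')[130:280,120:330];cv2.imwrite('pics/s9y.png',cv2.resize(a,None,fx=3.8,fy=3.8,interpolation=2))
E
```

```text
[ 0.52194853 -0.07052285  0.08409072] [-1.38660996  5.18339967  3.66111382] 16.4
```

View pics/w9.png

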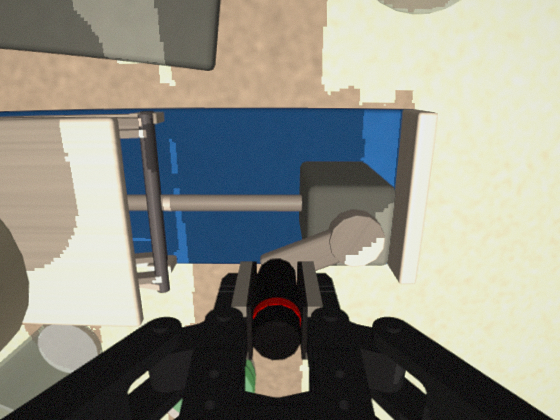

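View pics/s9y.png

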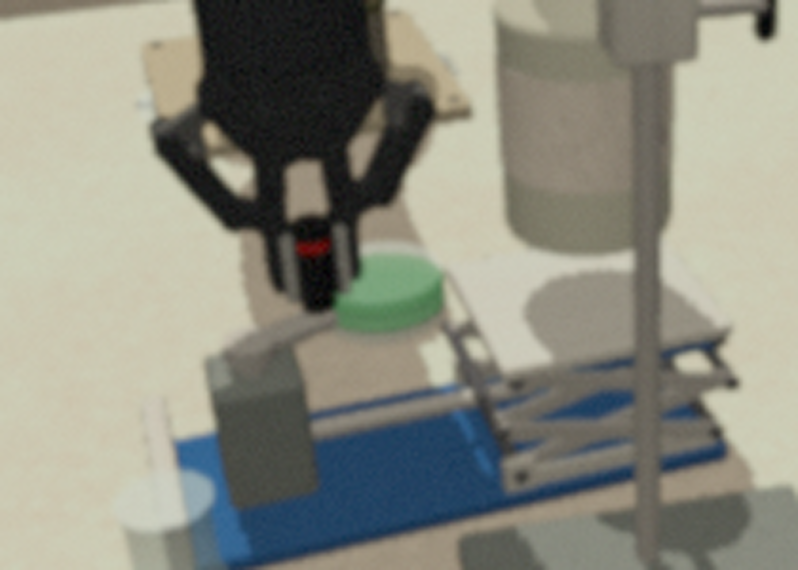

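```bash
python3 - <<'E'
from h import *
c=np.load('c.npy',allow_pickle=True).item()
s=ctrl.read_state();print(s['eef_pos'],s['wrist_force'])
print('hub',onz('wrist',357,240,.1,c),onz('wrist',357,240,.097,c))
print('plat edge',onz('wrist',142,325,.0864,c),onz('wrist',118,118,.0864,c))
for k in range(0,21):
  f=np.radians(-22+9*k);print([round(np.sin(f)+.3746,2),round(np.cos(f)-.9272,2),0,0,0.1],end=',')
E
```

```text
[ 0.52199383 -0.07051605  0.08412033] [-1.01831124  4.38877272  4.33792098]
hub [ 0.53825897 -0.10531387  0.1       ] [ 0.5369722  -0.10602807  0.097     ]
plat edge [0.48327476 0.00199312 0.0864    ] [5.90501839e-01 2.49430056e-05 8.64000000e-02]
[np.float64(-0.0), np.float64(-0.0), 0, 0, 0.1],[np.float64(0.15), np.float64(0.05), 0, 0, 0.1],[np.float64(0.3), np.float64(0.07), 0, 0, 0.1],[np.float64(0.46), np.float64(0.07), 0, 0, 0.1],[np.float64(0.62), np.float64(0.04), 0, 0, 0.1],[np.float64(0.77), np.float64(-0.01), 0, 0, 0.1],[np.float64(0.9), np.float64(-0.08), 0, 0, 0.1],[np.float64(1.03), np.float64(-0.17), 0, 0, 0.1],[np.float64(1.14), np.float64(-0.28), 0, 0, 0.1],[np.float64(1.23), np.float64(-0.41), 0, 0, 0.1],[np.float64(1.3), np.float64(-0.55), 0, 0, 0.1],[np.float64(1.35), np.float64(-0.7), 0, 0, 0.1],[np.float64(1.37), np.float64(-0.86), 0, 0, 0.1],[np.float64(1.37), np.float64(-1.01), 0, 0, 0.1],[np.float64(1.34), np.float64(-1.17), 0, 0, 0.1],[np.float64(1.3), np.float64(-1.32), 0, 0, 0.1],[np.float64(1.22), np.float64(-1.46), 0, 0, 0.1],[np.float64(1.13), np.float64(-1.58), 0, 0, 0.1],[np.float64(1.02), np.float64(-1.69), 0, 0, 0.1],[np.float64(0.89), np.float64(-1.78), 0, 0, 0.1],[np.float64(0.75), np.float64(-1.85), 0, 0, 0.1],
```

Call:
drive_tool(plan=[[0.07,0.03,0,0,0.1],[0.15,0.05,0,0,0.1],[0.3,0.07,0,0,0.1],[0.46,0.07,0,0,0.1],[0.62,0.04,0,0,0.1],[0.77,-0.01,0,0,0.1],[0.9,-0.08,0,0,0.1],[1.03,-0.17,0,0,0.1],[1.14,-0.28,0,0,0.1],[1.23,-0.41,0,0,0.1]])

```text
time_s: 17.55
eef_pos: [0.5719, -0.0878, 0.0842]
orientation: [-2.222, 0.002, 2.219]
wrist_force: [1.9, 3.3, 2.1]
gripper_width: 0.201
```

```bash
python3 look.py 10
```

```text
[ 0.57190512 -0.08780196  0.0841538 ] [1.89131171 3.29809748 2.14193517] 17.55
```

View pics/s10z.png

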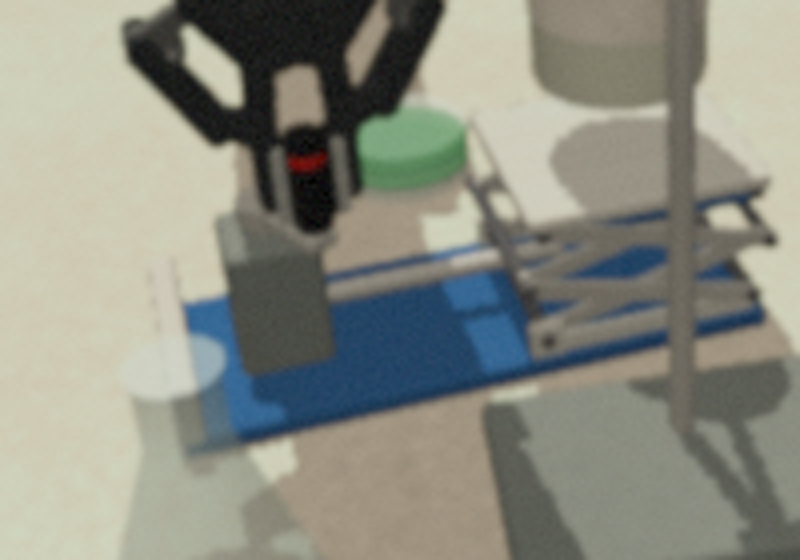

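View pics/w10.png

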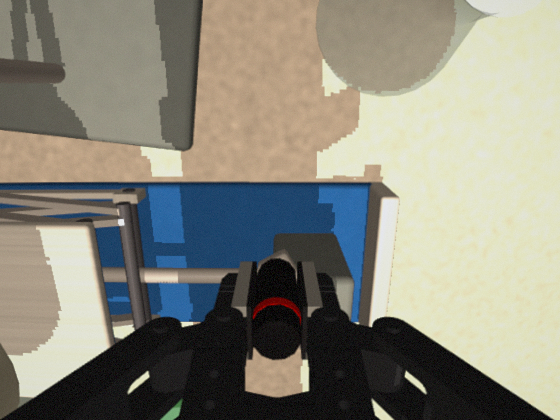

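```bash
cat > circ.py <<'E'
import sys,numpy as np
f0,st,n=map(float,sys.argv[1:4]);a=np.radians(f0)
print([[round(float(np.sin(np.radians(f0+st*k))-np.sin(a)),2),round(float(np.cos(np.radians(f0+st*k))-np.cos(a)),2)] for k in range(1,int(n)+1)])
E
python3 circ.py 59 16 20; python3 circ.py 19 16 20
```

```text
[[0.11, -0.26], [0.14, -0.53], [0.1, -0.81], [-0.02, -1.06], [-0.2, -1.27], [-0.43, -1.42], [-0.7, -1.5], [-0.98, -1.51], [-1.25, -1.44], [-1.49, -1.29], [-1.68, -1.09], [-1.8, -0.84], [-1.86, -0.57], [-1.83, -0.29], [-1.73, -0.03], [-1.56, 0.19], [-1.34, 0.36], [-1.08, 0.46], [-0.8, 0.48], [-0.53, 0.43]]
[[0.25, -0.13], [0.45, -0.32], [0.59, -0.55], [0.67, -0.82], [0.66, -1.1], [0.58, -1.37], [0.43, -1.6], [0.22, -1.78], [-0.03, -1.9], [-0.31, -1.95], [-0.58, -1.91], [-0.84, -1.8], [-1.06, -1.63], [-1.22, -1.4], [-1.31, -1.14], [-1.32, -0.86], [-1.26, -0.59], [-1.12, -0.34], [-0.93, -0.15], [-0.68, -0.01]]
```

Call:
drive_tool(plan=[[0.11,-0.26,0,0,0.1],[0.14,-0.53,0,0,0.1],[0.1,-0.81,0,0,0.1],[-0.02,-1.06,0,0,0.1],[-0.2,-1.27,0,0,0.1],[-0.43,-1.42,0,0,0.1],[-0.7,-1.5,0,0,0.1],[-0.98,-1.51,0,0,0.1],[-1.25,-1.44,0,0,0.1],[-1.49,-1.29,0,0,0.1],[-1.68,-1.09,0,0,0.1],[-1.8,-0.84,0,0,0.1],[-1.86,-0.57,0,0,0.1],[-1.83,-0.29,0,0,0.1],[-1.73,-0.03,0,0,0.1],[-1.56,0.19,0,0,0.1],[-1.34,0.36,0,0,0.1],[-1.08,0.46,0,0,0.1],[-0.8,0.48,0,0,0.1],[-0.53,0.43,0,0,0.1]])

```text
time_s: 19.7
eef_pos: [0.5496, -0.0709, 0.0838]
orientation: [-2.219, 0.004, 2.223]
wrist_force: [-5.0, -6.3, 7.9]
gripper_width: 0.206
```

```bash
python3 look.py 11
```

```text
[ 0.54959584 -0.07089547  0.08376382] [-5.00911766 -6.3083495   7.90313938] 19.7
```

View pics/s11z.png

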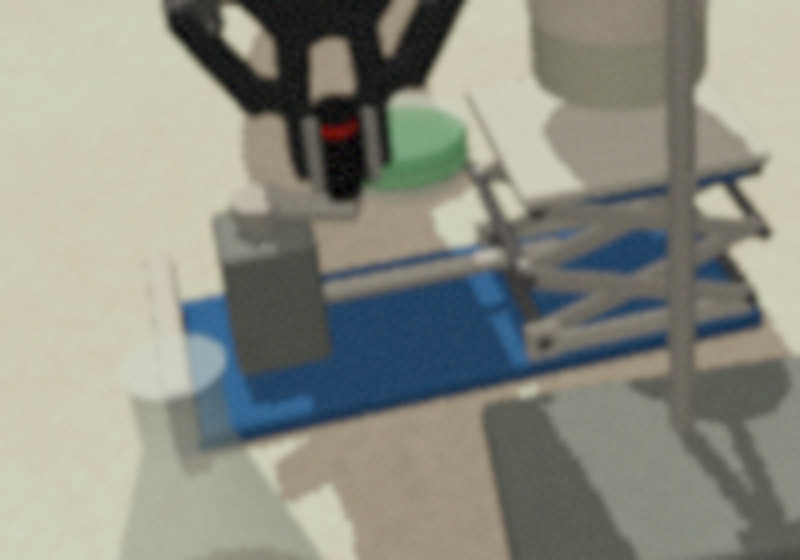

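View pics/d11z.png

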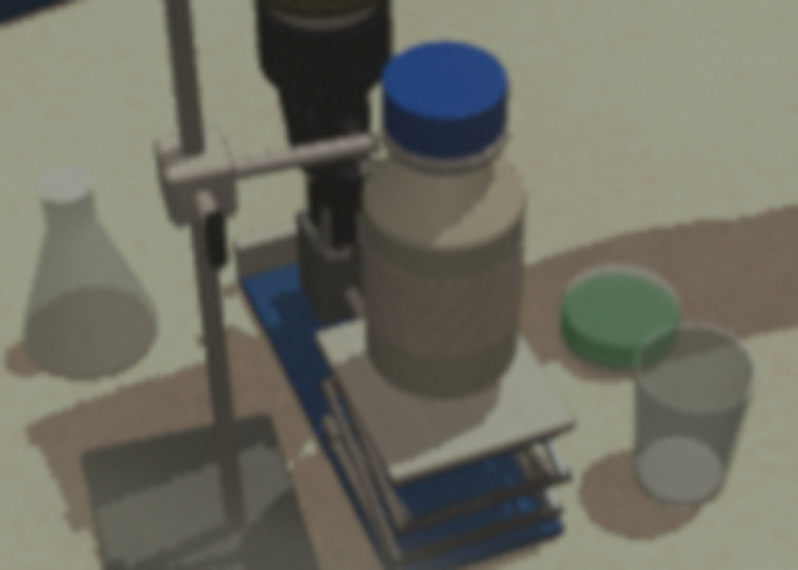

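Call:
drive_tool(plan=[[0.25,-0.15,0,0,0.1],[0.45,-0.34,0,0,0.1],[0.59,-0.57,0,0,0.1],[0.66,-0.84,0,0,0.1],[0.65,-1.12,0,0,0.1],[0.57,-1.39,0,0,0.1],[0.42,-1.62,0,0,0.1],[0.21,-1.8,0,0,0.1],[-0.04,-1.92,0,0,0.1],[-0.32,-1.97,0,0,0.1],[-0.59,-1.93,0,0,0.1],[-0.85,-1.82,0,0,0.1],[-1.07,-1.65,0,0,0.1],[-1.23,-1.42,0,0,0.1],[-1.32,-1.16,0,0,0.1],[-1.33,-0.88,0,0,0.1],[-1.27,-0.61,0,0,0.1],[-1.13,-0.36,0,0,0.1],[-0.94,-0.17,0,0,0.1],[-0.69,-0.03,0,0,0.1]])

```text
time_s: 21.85
eef_pos: [0.5218, -0.0711, 0.0839]
orientation: [-2.22, 0.003, 2.223]
wrist_force: [0.3, -6.8, 4.7]
gripper_width: 0.205
```

```bash
python3 look.py 12; python3 circ.py -21 14 20
```

```text
[ 0.52181882 -0.07107101  0.08388582] [ 0.28832311 -6.83246607  4.74425672] 21.85
[[0.24, 0.06], [0.48, 0.06], [0.72, 0.0], [0.93, -0.11], [1.11, -0.28], [1.25, -0.48], [1.33, -0.71], [1.36, -0.95], [1.32, -1.19], [1.23, -1.42], [1.09, -1.62], [0.9, -1.77], [0.68, -1.88], [0.45, -1.93], [0.2, -1.92], [-0.03, -1.85], [-0.24, -1.73], [-0.42, -1.56], [-0.55, -1.36], [-0.62, -1.12]]
```

View pics/s12z.png

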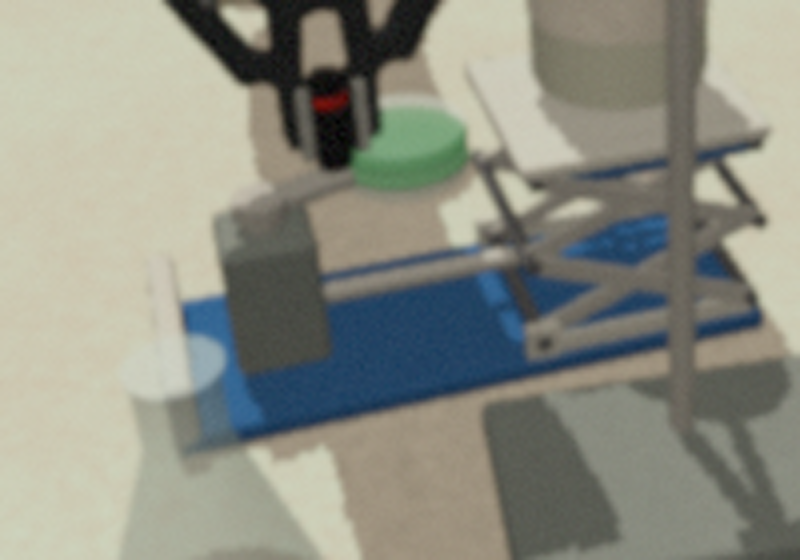

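View pics/d12z.png

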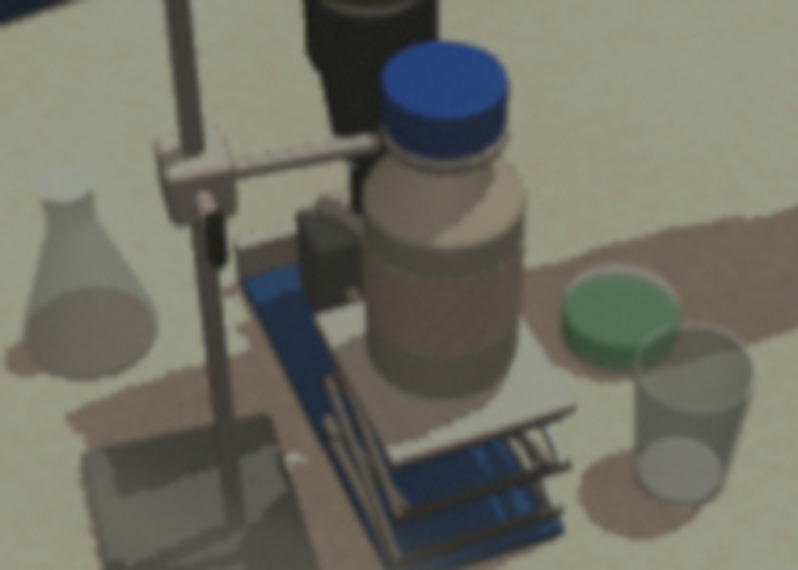

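Call:
drive_tool(plan=[[0.12,0.02,0,0,0.1],[0.24,0.04,0,0,0.1],[0.48,0.04,0,0,0.1],[0.72,-0.02,0,0,0.1],[0.93,-0.13,0,0,0.1],[1.11,-0.3,0,0,0.1],[1.24,-0.5,0,0,0.1],[1.32,-0.73,0,0,0.1],[1.35,-0.97,0,0,0.1],[1.31,-1.21,0,0,0.1],[1.22,-1.44,0,0,0.1],[1.08,-1.64,0,0,0.1],[1.08,-1.64,0,0,0.1]])

```text
time_s: 23.3
eef_pos: [0.5643, -0.1369, 0.0839]
orientation: [-2.218, 0.002, 2.222]
wrist_force: [-1.6, -0.9, 7.6]
gripper_width: 0.205
```

```bash
cat > cap.py <<'E'
import cv2,numpy as np,glob,sys
def blue(f,box):
    im=cv2.imread(f)[box[0]:box[1],box[2]:box[3]].astype(float)
    w=np.clip(im[:,:,0]-im[:,:,2]-30,0,60); yy,xx=np.mgrid[:w.shape[0],:w.shape[1]]
    return (w*yy).sum()/w.sum()+box[0],(w*xx).sum()/w.sum()+box[2]
for t in sys.argv[1:]:
    print(t,'scene',np.round(blue(f'pics/s{t}.png',(75,115,245,285)),2),'side',np.round(blue(f'pics/d{t}.png',(105,145,275,325)),2))
E
cp pics/scene0.png pics/s0.png; cp pics/side0.png pics/d0.png
python3 look.py 13; python3 cap.py 0 5 7 11 12 13
python3 -c "
from h import *
for z in (.3143,.3163): print(proj('scene',[.5375,.0627,z]),proj('side',[.5375,.0627,z]))"
```

```text
[ 0.56433637 -0.13694925  0.08385592] [-1.59567531 -0.8640799   7.61257405] 23.3
0 scene [ 95.07 270.24] side [120.85 296.7 ]
5 scene [ 95.28 270.22] side [120.95 296.56]
7 scene [ 95.15 270.24] side [120.9  296.67]
11 scene [ 95.23 270.24] side [120.92 296.44]
12 scene [ 95.22 270.27] side [120.77 296.36]
13 scene [ 95.36 270.23] side [120.92 296.59]
[272.12539534  89.73120222] [296.86839462 120.55581336]
[272.09591817  88.51496129] [296.8788645  119.68505187]
```

View pics/s13z.png

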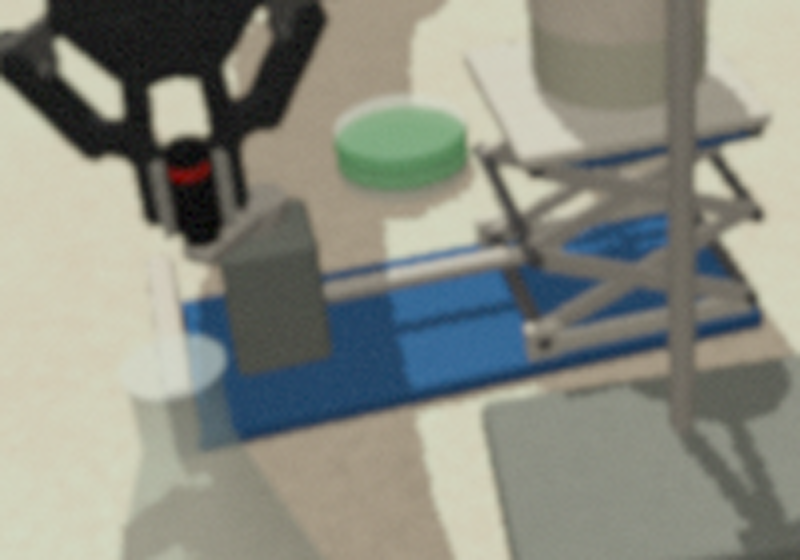

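View pics/d13z.png

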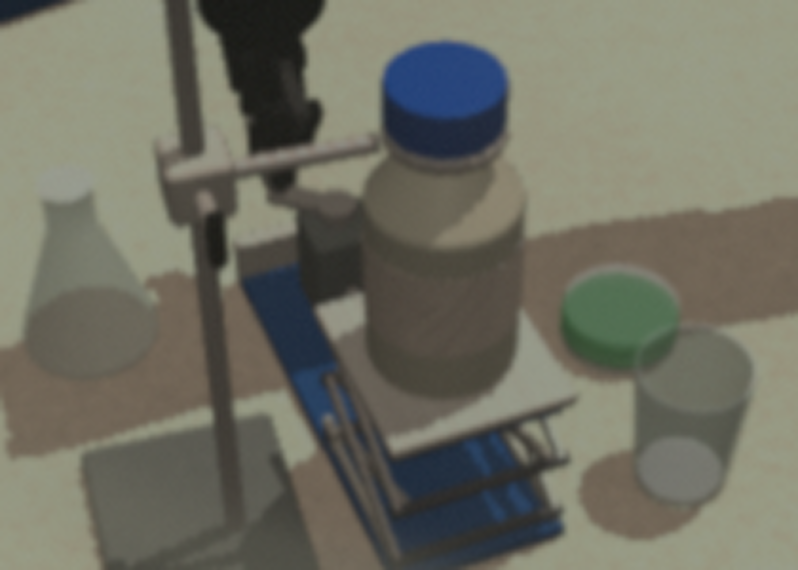

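```bash
python3 circ.py 133 10 14
```

```text
[[-0.13, -0.12], [-0.28, -0.21], [-0.44, -0.27], [-0.61, -0.31], [-0.78, -0.32], [-0.96, -0.29], [-1.12, -0.24], [-1.28, -0.16], [-1.41, -0.05], [-1.53, 0.08], [-1.62, 0.23], [-1.69, 0.39], [-1.72, 0.56], [-1.73, 0.73]]
```

Call:
drive_tool(plan=[[-0.13,-0.12,0,0,0.1],[-0.28,-0.21,0,0,0.1],[-0.44,-0.27,0,0,0.1],[-0.61,-0.31,0,0,0.1],[-0.78,-0.32,0,0,0.1],[-0.96,-0.29,0,0,0.1],[-0.96,-0.29,0,0,0.1]])

```text
time_s: 24.15
eef_pos: [0.526, -0.1476, 0.0839]
orientation: [-2.22, 0.001, 2.221]
wrist_force: [-1.3, 1.1, 6.9]
gripper_width: 0.2
```

```bash
python3 look.py 14; cat > capm.py <<'E'
from h import *
import sys
r=[]
for i in range(5):
    for n,box in(('scene',(75,115,245,285)),('side',(105,145,275,325))):
        im=ctrl.read_camera(n)[box[0]:box[1],box[2]:box[3],::-1].astype(float)
        w=np.clip(im[:,:,0]-im[:,:,2]-30,0,60); yy,xx=np.mgrid[:w.shape[0],:w.shape[1]]; r.append((w*yy).sum()/w.sum()+box[0])
r=np.array(r).reshape(-1,2).mean(0);print(r.round(2),'rise mm',((95.22-r[0])/.61).round(2),((120.88-r[1])/.435).round(2))
E
python3 capm.py
```

```text
[ 0.52603458 -0.14761922  0.0838983 ] [-1.28490989  1.0875827   6.94899976] 24.15
[ 95.33 120.93] rise mm -0.18 -0.11
```

View pics/s14z.png

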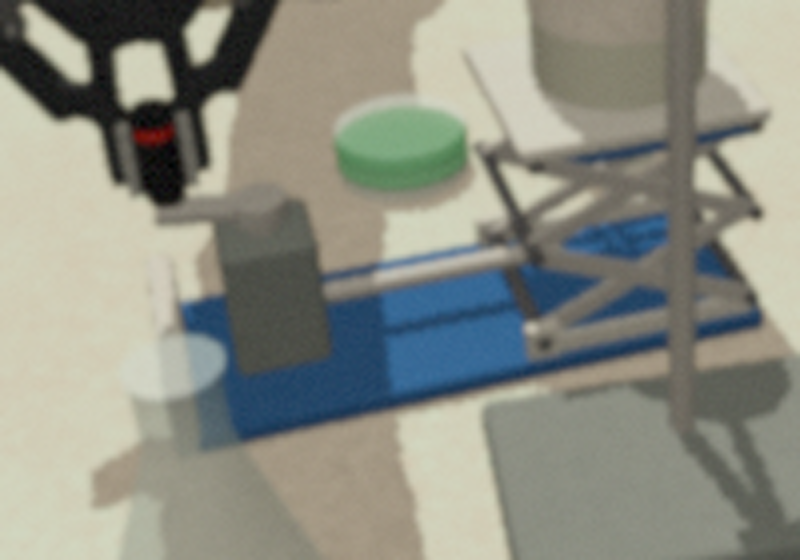

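```bash
sed -i 's/95.22-/95.33-/;s/120.88-/120.93-/' capm.py; python3 circ.py 193 10 12
```

```text
[[-0.17, 0.05], [-0.32, 0.14], [-0.46, 0.24], [-0.57, 0.37], [-0.67, 0.52], [-0.73, 0.68], [-0.77, 0.85], [-0.77, 1.03], [-0.75, 1.2], [-0.7, 1.37], [-0.61, 1.52], [-0.51, 1.66]]
```

Call:
drive_tool(plan=[[-0.16,0.05,0,0,0.1],[-0.32,0.13,0,0,0.1],[-0.46,0.24,0,0,0.1],[-0.46,0.24,0,0,0.1]])

```text
time_s: 25.2
eef_pos: [0.508, -0.1377, 0.0839]
orientation: [-2.22, 0.0, 2.221]
wrist_force: [1.5, 2.4, 6.5]
gripper_width: 0.203
```

```bash
python3 capm.py
```

```text
[ 95.31 120.9 ] rise mm 0.03 0.07
```

```bash
python3 circ.py 223 10 12
```

```text
[[-0.12, 0.13], [-0.21, 0.28], [-0.27, 0.44], [-0.31, 0.61], [-0.32, 0.78], [-0.29, 0.96], [-0.24, 1.12], [-0.16, 1.28], [-0.05, 1.41], [0.08, 1.53], [0.23, 1.62], [0.39, 1.69]]
```

Call:
drive_tool(plan=[[-0.12,0.13,0,0,0.1],[-0.21,0.28,0,0,0.1],[-0.27,0.44,0,0,0.1],[-0.27,0.44,0,0,0.1]])

```text
time_s: 26.1
eef_pos: [0.4973, -0.1202, 0.0839]
orientation: [-2.22, 0.0, 2.222]
wrist_force: [1.6, 2.3, 5.9]
gripper_width: 0.202
```

```bash
python3 capm.py; python3 look.py 15
```

```text
[ 95.27 120.81] rise mm 0.09 0.28
[ 0.49742722 -0.12062488  0.08387504] [0.84019121 2.295439   6.34039418] 26.6
```

View pics/s15z.png

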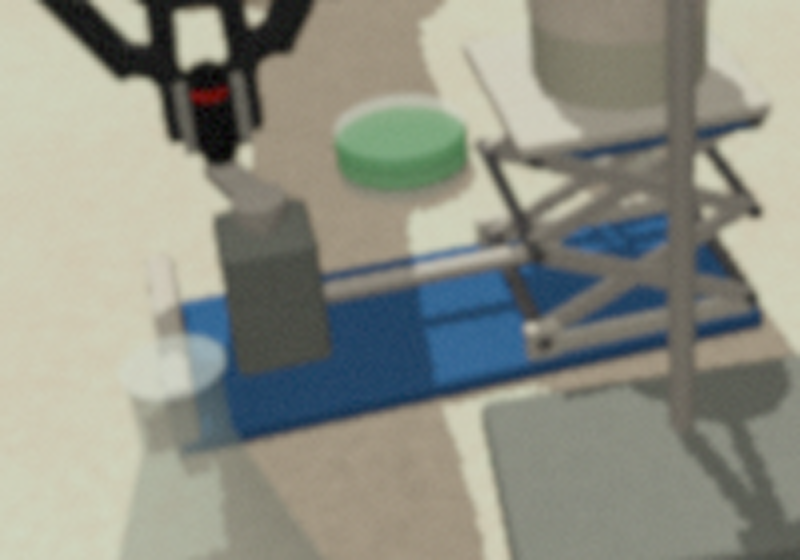

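View pics/d15z.png

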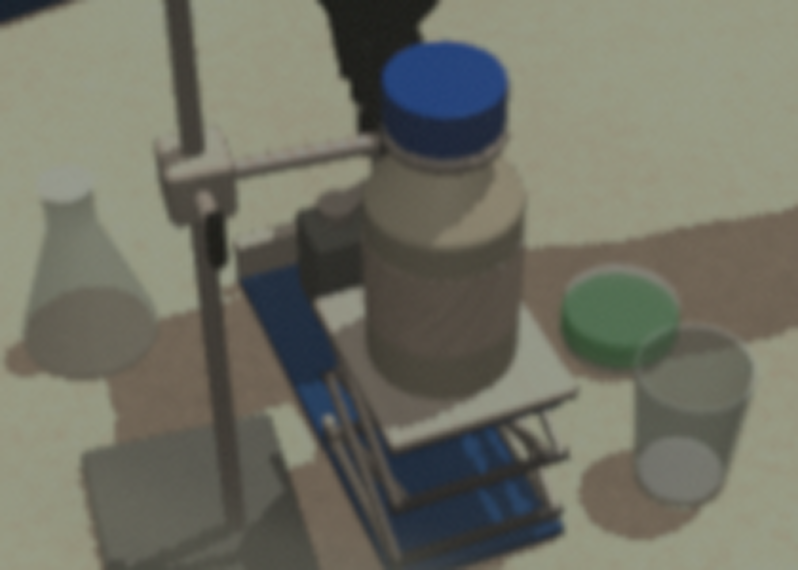

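```bash
python3 - <<'E'
from h import *
S=lambda u,v:(120+u/4-.375,170+v/4-.375)
D=lambda u,v:(180+u/3.8-.37,100+v/3.8-.37)
for z in(.128,.1306,.133):
  P=np.array([onz('side',*D(*p),z) for p in((316,308),(398,450),(577,392))]);print(z,'side',P[:,:2].round(4).tolist(),'c',((P[0]+P[2])/2).round(4),np.linalg.norm(P[0]-P[1]),np.linalg.norm(P[2]-P[1]))
  P=np.array([onz('scene',*S(*p),z) for p in((467,42),(528,158),(770,105))]);print('scene',P[:,:2].round(4).tolist(),'c',((P[0]+P[2])/2).round(4),np.linalg.norm(P[0]-P[1]),np.linalg.norm(P[2]-P[1]))
q=proj('side',[.5379,.0627,.1306]);print((q+.37-[180,100])*3.8)
th=np.linspace(0,6.28,60)
E=np.array([proj('side',[.5379+.042*np.cos(t),.0627+.042*np.sin(t),.1285]) for t in th]);E=(E+.37-[180,100])*3.8;print(E.min(0),E.max(0))
E=np.array([proj('scene',[.5379+.042*np.cos(t),.0627+.042*np.sin(t),.1285]) for t in th]);E=(E+.375-[120,170])*4;print(E.min(0),E.max(0))
E
```

```text
0.128 side [[0.59, 0.0048], [0.5894, 0.1218], [0.4839, 0.1222]] c [0.5369 0.0635 0.128 ] 0.11697091770472526 0.10555693568846536
scene [[0.4768, 0.0037], [0.5951, 0.0005], [0.5899, 0.1178]] c [0.5333 0.0607 0.128 ] 0.11838122813695434 0.11740776834195157
0.1306 side [[0.5909, 0.0073], [0.5903, 0.1239], [0.4851, 0.1243]] c [0.538  0.0658 0.1306] 0.11655935926768402 0.10518553698250263
scene [[0.4819, 0.0026], [0.5994, -0.0006], [0.5941, 0.1159]] c [0.538  0.0592 0.1306] 0.11752379016881578 0.11655738116557968
0.133 side [[0.5917, 0.0096], [0.5911, 0.1258], [0.4863, 0.1263]] c [0.539 0.068 0.133] 0.11617945917195358 0.10484270740776773
scene [[0.4865, 0.0015], [0.6032, -0.0016], [0.598, 0.1141]] c [0.5423 0.0578 0.133 ] 0.11673230896745676 0.1157724083873901
[441.45180558 345.25252597]
[365.81835362 295.21329178] [517.12156346 403.64933374]
[531.44489474  35.20222595] [708.03924873 118.50872419]
```

```bash
python3 circ.py 253 10 12
```

```text
[[-0.04, 0.17], [-0.04, 0.34], [-0.02, 0.52], [0.04, 0.68], [0.12, 0.84], [0.22, 0.97], [0.35, 1.09], [0.5, 1.18], [0.66, 1.25], [0.83, 1.28], [1.01, 1.29], [1.18, 1.27]]
```

Call:
drive_tool(plan=[[-0.04,0.17,0,0,0.1],[-0.04,0.35,0,0,0.1],[-0.02,0.52,0,0,0.1],[-0.02,0.52,0,0,0.1]])

```text
time_s: 27.15
eef_pos: [0.4967, -0.0998, 0.0839]
orientation: [-2.221, 0.001, 2.222]
wrist_force: [1.3, 0.4, 6.9]
gripper_width: 0.205
```

```bash
python3 capm.py
```

```text
[ 94.77 120.42] rise mm 0.92 1.17
```

Call:
drive_tool(plan=[[0.03,0.1,0,0,0.1],[0.06,0.2,0,0,0.1],[0.06,0.2,0,0,0.1]])

```text
time_s: 27.95
eef_pos: [0.4991, -0.0924, 0.0839]
orientation: [-2.221, 0.002, 2.222]
wrist_force: [1.9, -0.6, 6.0]
gripper_width: 0.205
```

```bash
python3 capm.py
```

```text
[ 94.46 120.18] rise mm 1.43 1.72
```

Call:
drive_tool(plan=[[0,0,0,0,0.2],[0,0,0,0,0.3],[0,0,0,0,0.4],[0,0,0,0,0.5],[0,0,0,0,0.5],[0,0,0.2,0,0.5],[0,0,0.6,0,0.5],[0,0,1.2,0,0.5],[0,0,2.0,0,0.5],[0,0,2.8,0,0.5],[0,-0.4,3.4,0,0.5],[0,-1.0,3.8,0,0.5],[0,-1.6,4.0,0,0.5],[0,-2.0,4.0,0,0.5],[0,-2.2,4.0,0,0.5],[0,-2.2,4.0,0,0.5]])

```text
time_s: 30.05
eef_pos: [0.4989, -0.1812, 0.243]
orientation: [-2.218, 0.003, 2.221]
wrist_force: [-0.8, 0.8, 0.3]
gripper_width: 0.502
```

```bash
python3 capm.py; python3 look.py 16
```

```text
[ 94.35 120.34] rise mm 1.61 1.35
[ 0.49944088 -0.18042322  0.24385445] [-0.11780859  0.57386468 -0.29851568] 30.55
```

View pics/s16.png

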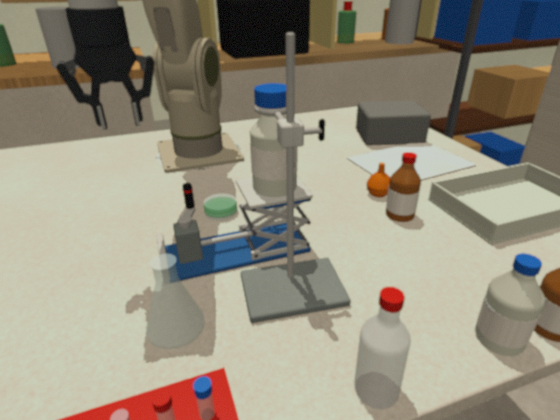

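View pics/d16z.png

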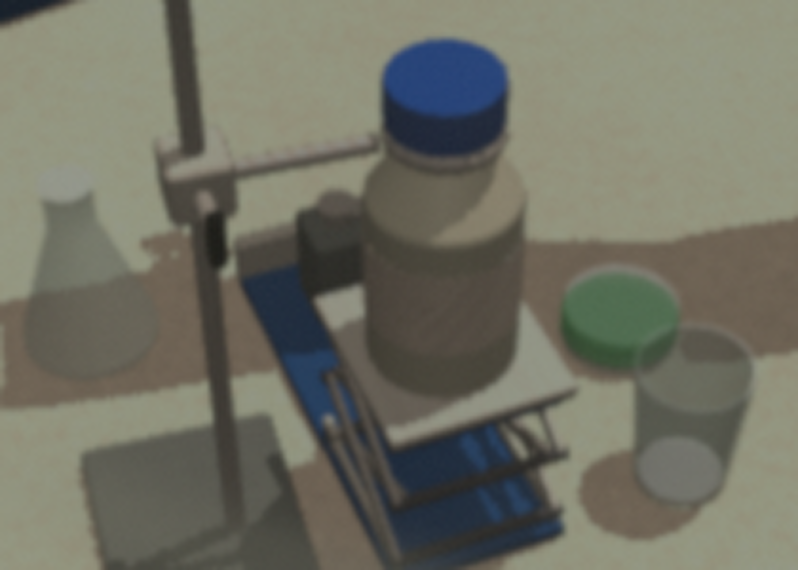

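View pics/s16z.png

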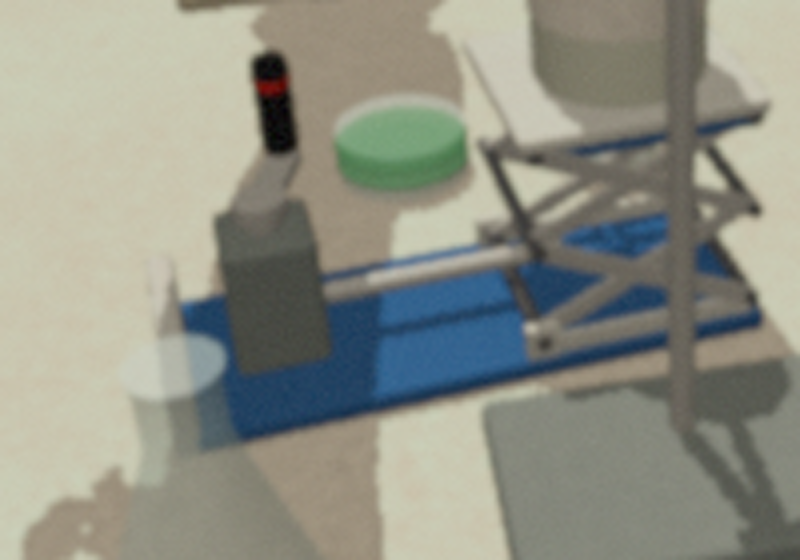

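The hand is clear of the jack and the bottle rests about 1.5 mm up. The dishes, beaker and flask have not moved in either view. I'm handing the job in.

```bash
python3 -c "
from h import *
print(ctrl.job_done())"
```

```text
the job is handed in; nothing more can be done
None
```

I slid the jack about 0.12 m along the bench until its platform was under the bottle. I then wound the crank about 2.9 turns clockwise until the platform bore the bottle, let go, backed off and handed in at about 30 s.

**Last checks**
- **Bottle:** it rose about 1.5 mm (1.6 mm by the scene camera, 1.35 mm by the side camera), and that was still so after I let go.
- **Centring:** the platform and bottle centres agree to about 3–4 mm. The two cameras disagree by up to about 6 mm on the platform's y position, on either side of the bottle's axis. I took this measurement just before the last 45° of winding. The jack showed no visible shift afterwards.
- **Other glassware:** the dishes, beaker, flask and stand look unmoved in both views. I only checked the amber bottle and the pipette bulb by eye.

**What went wrong**
- **First push:** the fingertips sit about 30 mm higher than the interface text says, by the images, so they passed over the push bar. The palm then shoved the jack about 24 mm along the bench, at about 6 N in the reading afterwards.
- **Second push:** with the fingers shut, they still rode above the bar, so most of the slide was done by pressing on the grey post instead of the push face. Force readings between moves were at most about 8 N on any axis throughout the job, and the jack stayed flat and square.

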